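Stop the finisher, load the leaf castings and close the dish

ROBOT

A 7-joint arm with a two-finger parallel gripper is mounted at the origin on the work surface. World frame = base frame: x ahead of the robot, y to its left, z up, the work surface at z = 0. Lengths are in m, angles in rad, forces in N, time in s.
With the tool pointing down it reaches from about 0.4 to 0.9 m from the base axis. Payload 5.5 kg.
Tool frame: the origin (TCP) lies midway between the tips of the shut fingers; the grasp point (between the pads) lies robot.grasp_offset behind it (robot.grasp_offset is the distance from the TCP to the grasp point, in m); z points along the fingers, y is the line along which they close (so a half turn about z gives the same grasp; the last joint's range is limited). The gripper opens to 85 mm and grips with 20 to 120 N. Pads are 22 mm wide; open, the fingers measure 114 mm over their backs; the gripper's body (76 mm by 85 mm) begins 54 mm behind the grasp point. The pads swing forward as they close: fully open they stand 13 mm farther back than shut.
Start: joints at [-1.03, 0.501, -0.427, 1.55, 0.221, 1.138, -0.21], TCP at [0.178, 0.625, 0.231] pointing down, gripper open.
Joint ranges: [-2.88, 2.88], [-0.31, 2.03], [-1.54, 1.56], [0.2, 2.42], [-1.41, 4.55], [0.19, 2.02], [-2.57, 2.57]. Speed limits (rad/s): [2.57, 2.57, 3.14, 3.14, 3.14, 3.14, 3.14].

INTERFACE

Orientations are given as a unit quaternion [w, x, y, z].
In Python, from cell import robot gives the robot as it stands.
- The arm moves only by the shell command python3 drive.py 'ROWS' [FORCE]. ROWS is a JSON list of rows, 1 to 5 of them, each of 5 numbers: dx, dy, dz in m, then a turn about the tool's z in rad, then the finger opening in m; each row is the pose to reach, as a shift and turn from the pose commanded when the command began, along the tool's axes at that moment; what a row does not reach only later rows make up. A row lasts 1/12 s, in which the tool goes at most 0.0417 m and 0.125 rad, less where a joint would pass 70% of its speed; a pose out of reach is approached as far as the arm can. The fingers move at their own pace and stop on an object; FORCE is the grip in N (left out, the last holds). Time passes only in rows, so rows that do not move let the fingers close. It prints the time, the measured TCP pose, the force, the opening and the grip force at its end.
- robot.observe(): the state, without advancing time (a new reading comes with each control period).
- robot.camera(name): name is "side" or "top" or "wrist"; returns a dict with "frame" (400x640x3 uint8, red, green, blue), "fx", "fy", "cx", "cy" (pixels), "cam_to_world" (4x4, takes a point from camera to world coordinates); the wrist camera has in their place "T_tool_cam" (4x4, takes a point from camera to tool coordinates, whose origin is the TCP and whose axes are the flange's). Camera axes: x right, y down, z forward; pixel columns grow to the right and rows downward; lengths in m; the calibration is good to about 2 mm. The wrist camera is an equidistant fisheye: a pixel r from the principal point sees the ray r / f radians off the axis. A picture is of the moment at which its call begins: read the wrist's pose just before it. There is no depth.
- robot.sign_off(): hands the job in; it is judged then, once.
The state is a dict: "time_s": time; "q": joint angles; "dq": joint speeds; "tau": joint torques, N m; "ee_pos": TCP position; "eef_rot": TCP orientation; "contact_force": force on the tool from outside, world axes, zero at the start; "moment": the same for the moment, N m; "finger_gap": finger opening in m; "grip_force": force on a finger pad.
Only numpy, scipy, OpenCV 4.12 (cv2) and the standard library are available. Lean on these libraries where they do the work, as an engineer would, in place of code of your own. Each camera call takes 0.05 s, during which the arm holds its last target. There are 200 camera calls.

TASK

Stop the finisher by bringing its switch lever from forward to the upright off position, without letting it go over into reverse. Then raise the dish's lid by its tab, edge first with the opposite edge still resting on the dish, lift it just clear (keep it low, well under 10 cm above its seat) and lay it tab-up on the blue mat, let go, and put every leaf casting lying on the cork pad into the dish. Finally set the lid back centred and flat on the dish, leaving the other things on the bench where they are.

Things in the scene. Friction and masses are not known exactly. Their poses are not given: they have to be found in the camera images.
- finisher: Fixed bench finisher: a round grey motor base (190 mm across, 30 mm high) with a clear shallow dish on top. Origin: centre of the underside, on the bench. Dish: inner radius 77 mm, outer radius 83 mm, floor 35 mm and rim 67 mm above the origin.
- dish_floor (a point): Centre of the dish's inner floor, 32 mm below the rim.
- lid: Loose clear round lid, orange skirt: 181 mm across, 16 mm high, 0.16 kg; 4 mm disc over a 12 mm deep skirt of inner radius 87 mm (4 mm play on the dish). Origin: centre of the skirt's lower edge, z up; seated, it is 55 mm above the finisher's origin. Upright orange tab on the disc: x -85 to -55 mm, 10 mm thick along y, z 16 to 42 mm; starts towards the robot; it can carry the lid, pinched.
- lid_tab (a point): Middle of the tab, at lid (-70, 0, 32) mm.
- lid_heel (a point): Lower edge of the skirt on the far side from the tab, at lid (88.5, 0, 0) mm.
- rest_mat: Fixed blue mat, 200 x 200 x 3 mm, where the lid is laid. Origin: centre of the underside, on the bench; its top is at 3 mm.
- cork_pad: Fixed cork pad, 220 x 220 x 3 mm, on which the castings start. Origin: centre of the underside.
- leaf1: Loose metal leaf casting (0.11 kg), may be absent: pointed flat leaf 70 mm long (x), 26 mm wide (y), 6 mm thick, with a straight upright rib along its middle, 40 mm long, 10 mm wide, its top 20 mm above the underside; pinch it across the rib. Same at both ends. Origin: centre of the underside, z up.
- leaf2: Loose metal leaf casting (0.11 kg), may be absent: pointed flat leaf 70 mm long (x), 26 mm wide (y), 6 mm thick, with a straight upright rib along its middle, 40 mm long, 10 mm wide, its top 20 mm above the underside; pinch it across the rib. Same at both ends. Origin: centre of the underside, z up.
- leaf3: Loose metal leaf casting (0.11 kg), may be absent: pointed flat leaf 70 mm long (x), 26 mm wide (y), 6 mm thick, with a straight upright rib along its middle, 40 mm long, 10 mm wide, its top 20 mm above the underside; pinch it across the rib. Same at both ends. Origin: centre of the underside, z up.
- leaf4: Loose metal leaf casting (0.11 kg), may be absent: pointed flat leaf 70 mm long (x), 26 mm wide (y), 6 mm thick, with a straight upright rib along its middle, 40 mm long, 10 mm wide, its top 20 mm above the underside; pinch it across the rib. Same at both ends. Origin: centre of the underside, z up.
- switch_box: Fixed blue switch box, 60 (x) x 110 (y) x 30 (z) mm, with a steel lever 80 mm long on top ending in a black ball of 26 mm diameter. The lever swings along the box's y axis, about an axis along the box's x through point toggle_pivot. A white mark shows off, green forward, red reverse. Origin: centre of the underside.
- toggle_pivot (a point): Point on the lever's axis, 26 mm above the bench.
- toggle_ball (a point): Centre of the lever's ball, 80 mm from the pivot.
- toggle (a joint): Lever angle, rad: 0 is upright (off), +0.5 is full forward (ball leans to the box's +y, green), -0.5 full reverse. It starts in forward, above 0.35. Held by light friction (about 1 N at the ball), it stays where it is left.
- ball_vise: Bystander, fixed: round aluminium engraver's vise, 76 mm across, 68 mm high. Origin: centre of the underside.
- file_a: Bystander: hand file with wooden handle, 185 mm long, 20 mm high; origin near its middle, underside.
- file_b: Bystander: hand file with red handle, 185 mm long, 20 mm high; origin near its middle, underside.
- mallet: Bystander: wooden mallet 200 mm long, lying.
- burr_cup: Bystander: blue ceramic cup, 68 mm across, 75 mm high; origin centre of the underside.
- oil_can: Bystander: brass can, 56 mm across, 100 mm high; origin centre of the underside.
- steel_block: Bystander: dark steel disc, 70 mm across, 25 mm high; origin centre of the underside.

How it is judged:
On the way, in this order (a step that is already met when the one before it is completed fails the run):
1. the switch lever is upright at off and let go (value of joint toggle between -0.12 and 0.12 rad and contact force between the fingers and switch_box below 0.2 N and velocity of joint toggle between -0.05 and 0.05 rad/s), for 0.2 s.
2. the lid's tab edge is raised at least 2 cm while the opposite edge is still down on the dish (z of lid_tab in the frame of finisher above 0.107 m and z of lid_heel in the frame of finisher below 0.066 m and horizontal distance between lid and finisher below 0.025 m and angle between lid's own z axis and vertical above 0.1 rad), for 0.1 s.
3. the lid lies flat on the blue mat, tab up, let go (horizontal distance between lid and rest_mat below 0.06 m and height (world z) of lid below 0.008 m and angle between lid's own z axis and vertical below 0.06 rad and contact force between the fingers and lid below 0.2 N), for 0.2 s.
4. every casting lies in the open dish, let go (horizontal distance between each of leaf1, leaf2, leaf3, leaf4 and dish_floor below 0.07 m and z of leaf1 in the frame of dish_floor between -0.01 and 0.03 m and z of leaf2 in the frame of dish_floor between -0.01 and 0.03 m and z of leaf3 in the frame of dish_floor between -0.01 and 0.03 m and z of leaf4 in the frame of dish_floor between -0.01 and 0.03 m and horizontal distance between lid and finisher above 0.1 m and contact force between the fingers and leaf1 below 0.2 N and contact force between the fingers and leaf2 below 0.2 N and contact force between the fingers and leaf3 below 0.2 N and contact force between the fingers and leaf4 below 0.2 N), for 0.2 s.
At the end, for the whole second after the job is handed in: The lever is within 0.12 rad of upright; every present casting is in the dish (within 70 mm of its centre, origin less than 30 mm above its floor); the lid is seated at rest: centred within 6.5 mm, within 3 mm of its seated height, level within 0.03 rad (value of joint toggle between -0.12 and 0.12 rad and horizontal distance between each of leaf1, leaf2, leaf3, leaf4 and dish_floor below 0.07 m and z of leaf1 in the frame of dish_floor between -0.01 and 0.03 m and z of leaf2 in the frame of dish_floor between -0.01 and 0.03 m and z of leaf3 in the frame of dish_floor between -0.01 and 0.03 m and z of leaf4 in the frame of dish_floor between -0.01 and 0.03 m and horizontal distance between lid and finisher below 0.0065 m and z of lid in the frame of finisher between 0.052 and 0.058 m and angle between lid's own z axis and vertical below 0.03 rad and linear speed of lid below 0.02 m/s); the robot touches nothing.
It fails at once if the lever goes over into reverse (beyond -0.25 rad) (value of joint toggle below -0.25 rad).
It fails at once if the lid is lifted high (its centre more than 10 cm above its seat) (height (world z) of lid above 0.155 m).
It fails at once if a bystander is moved more than 30 mm (distance of any of file_a, file_b, mallet, burr_cup, oil_can, steel_block from where it was at the start of the episode above 0.03 m).
Of leaf1, leaf2, leaf3, leaf4 only 2 to 4 are there at a start; the rules pass over those that are not, and their reading is None.
At some moment in a run one of leaf1, leaf2, leaf3, leaf4 may be knocked a few centimetres aside while the robot is not near it.
It also fails if it takes over 210 s, if anything falls off the work surface, if the arm or the gripper's body presses on something with over 40 N, if the wrist force passes 120 N, or if a joint passes its speed limit or range.

## Working session

There is one attempt and no reset: what is moved stays moved. The work goes in short steps, Python scripts to look and compute and a shell command to move; the robot and the scene stay as the last step left them, time stands still between calls to the robot, and variables do not carry over. Pictures are saved under pics/ and viewed, at most 17 in all, crops included, and the job is handed in when it is done.

```bash
ls; mkdir -p pics; python3 - <<'E'
from cell import robot
import cv2,numpy as np
o=robot.observe();print({k:np.round(v,3).tolist() for k,v in o.items()},robot.grasp_offset)
for n in("top","side"):
    c=robot.camera(n);cv2.imwrite(f"pics/{n}0.png",c["frame"][:,:,::-1])
    print(n,c["fx"],c["fy"],c["cx"],c["cy"],np.round(c["cam_to_world"],4).tolist())
E
```

```text
cell.py
drive.py
pics
{'time_s': 0.0, 'q': [-1.03, 0.502, -0.427, 1.551, 0.221, 1.138, -0.21], 'dq': [0.001, 0.001, 0.001, -0.001, -0.0, -0.0, -0.0], 'tau': [0.001, -56.951, -5.816, -28.094, 0.011, 0.012, -0.0], 'ee_pos': [0.178, 0.624, 0.23], 'eef_rot': [-0.0, 0.138, 0.99, -0.001], 'contact_force': [-0.756, 0.077, -0.259], 'moment': [-0.003, -0.008, 0.013], 'grip_force': 0.0, 'finger_gap': 0.085} 0.0187
top 390.9800462257549 390.9800462257549 325.94308392261837 201.10303997699066 [[0.0199, -0.9807, 0.1944, 0.381], [-0.9998, -0.0178, 0.0122, 0.0035], [-0.0085, -0.1946, -0.9808, 1.0411], [0.0, 0.0, 0.0, 1.0]]
side 393.032392755839 393.032392755839 316.3236365106565 203.01177479456857 [[0.6807, -0.3946, 0.6172, -0.1708], [-0.7321, -0.3364, 0.5924, -0.7252], [-0.0262, -0.855, -0.5179, 0.7489], [0.0, 0.0, 0.0, 1.0]]
```
View pics/top0.png

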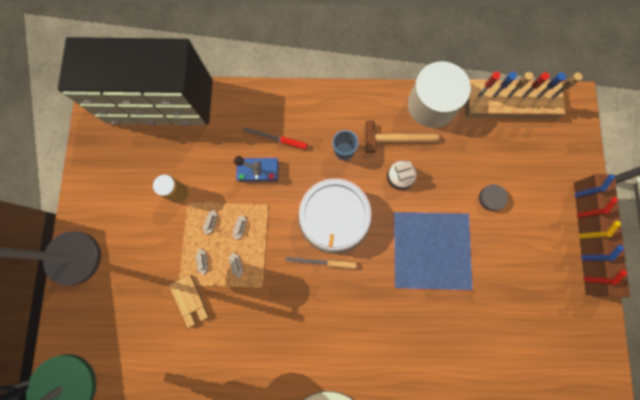

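View pics/side0.png

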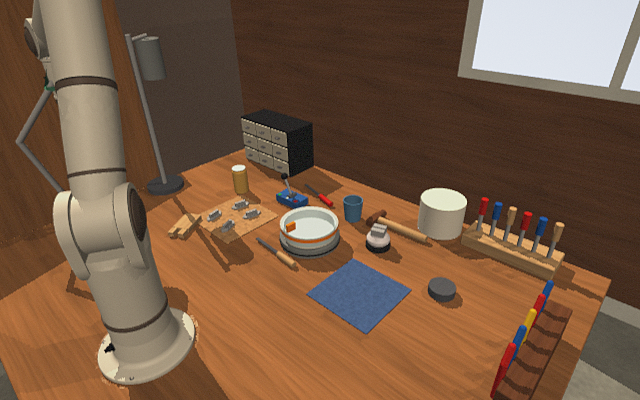

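The top view shows the lid/dish at about (335,215) with the tab at (331,240), 4 leaves on the cork at (210,222), (240,227), (202,261) and (236,265). The switch is at (257,170) with its ball at (239,161), and the mat is at (433,251). The file lies in front of the dish at (320,263). I'll enlarge these.

```bash
python3 - <<'E'
import cv2
f=cv2.imread("pics/top0.png")
cv2.imwrite("pics/c1.png",cv2.resize(f[145:295,172:302],None,fx=4,fy=4,interpolation=cv2.INTER_CUBIC))
cv2.imwrite("pics/c2.png",cv2.resize(f[165:300,280:480],None,fx=4,fy=4,interpolation=cv2.INTER_CUBIC))
E
```

View pics/c1.png

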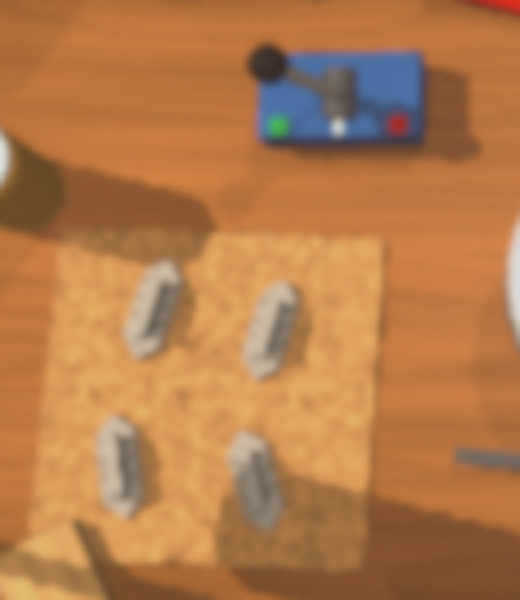

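View pics/c2.png

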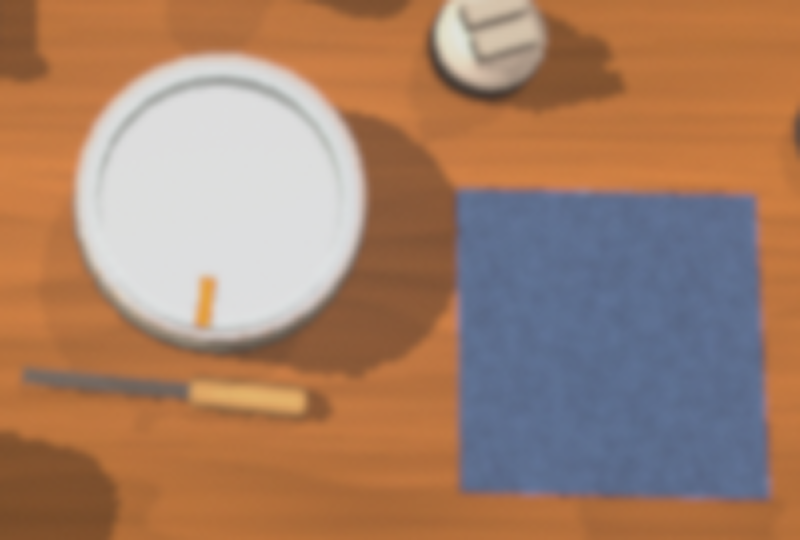

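Read from the crops, in the crops' own pixels:
- **Leaves (c1), tips:** (172,262)-(143,357), (288,283)-(260,377), (117,416)-(125,516), (244,432)-(268,530).
- **Switch (c1):** ball (268,63), marks green (278,126), white (338,127) and red (398,125).
- **Lid (c2):** left edge 76, right edge 366, top edge 54. Tab top runs (208,277)-(204,328).
- **Mat (c2):** corners (457,190), (755,196), (770,497), (462,492).

```bash
cat > h.py <<'E'
import numpy as np,cv2
from scipy.spatial.transform import Rotation as R
from cell import robot
T=dict(fx=390.98,cx=325.943,cy=201.103,M=np.array([[0.0199,-0.9807,0.1944,0.381],[-0.9998,-0.0178,0.0122,0.0035],[-0.0085,-0.1946,-0.9808,1.0411]]))
def top(u,v,z,off=(0,0),s=4):
    u=(u+.5)/s-.5+off[0]; v=(v+.5)/s-.5+off[1]
    d=T["M"][:,:3]@[(u-T["cx"])/T["fx"],(v-T["cy"])/T["fx"],1]; o=T["M"][:,3]
    return o+d*(z-o[2])/d[2]
def proj(p):
    c=T["M"][:,:3].T@(np.array(p)-T["M"][:,3]); return T["cx"]+T["fx"]*c[0]/c[2],T["cy"]+T["fx"]*c[1]/c[2]
def go(x,y,z,yaw=None,pr=1):
    "shift+turn in tool axes to TCP (x,y,z), with tool y axis at angle yaw (mod pi) in the world"
    o=robot.observe(); w,*v=o["eef_rot"]; m=R.from_quat([*v,w]).as_matrix()
    d=m.T@(np.array([x,y,z])-o["ee_pos"]); t=0
    if yaw is not None:
        cur=np.arctan2(m[1,1],m[0,1]); t=-((yaw-cur+np.pi/2)%np.pi-np.pi/2)
    print("pos",np.round(o["ee_pos"],4),"yawY",round(np.arctan2(m[1,1],m[0,1]),3),"q7",round(o["q"][6],2),"-> d",np.round(d,4),"turn",round(t,3),"t",round(o["time_s"],2)); return d,t
E
python3 - <<'E'
from h import *
o1=(172,145);o2=(280,165)
L=[((172,262),(143,357)),((288,283),(260,377)),((117,416),(125,516)),((244,432),(268,530))]
for a,b in L:
    p,q=top(*a,.008,o1),top(*b,.008,o1); d=p-q
    print("leaf",np.round((p+q)/2,4),"len",round(np.linalg.norm(d),3),"axis",round(np.arctan2(d[1],d[0]),3))
print("ball",top(268,63,.096,o1))
g,w,r=[top(*p,.031,o1) for p in((278,126),(338,127),(398,125))];d=g-r
print("marks",g,w,r,"yaxis",np.arctan2(d[1],d[0]))
print("boxcorners top",[np.round(top(*p,.03,o1),4).tolist() for p in((258,54),(422,54),(260,136),(424,137))])
l,r,t,b=[top(*p,.071,o2) for p in((76,198),(366,198),(221,54),(221,343))]
print("lid",l,r,t,b)
a,b=top(208,277,.097,o2),top(204,328,.097,o2);print("tab",a,b,(a+b)/2,np.linalg.norm(a-b),np.arctan2(*(a-b)[[1,0]]))
print("mat",sum(top(*p,.003,o2) for p in((457,190),(755,196),(770,497),(462,492)))/4)
E
```

```text
leaf [0.5234 0.3223 0.008 ] len 0.066 axis -0.221
leaf [0.5111 0.2435 0.008 ] len 0.065 axis -0.229
leaf [0.4197 0.3384 0.008 ] len 0.066 axis 0.162
leaf [0.4117 0.2492 0.008 ] len 0.066 axis 0.305
ball [0.66899127 0.23749076 0.096     ]
marks [0.64513027 0.24411075 0.031     ] [0.64514967 0.20391861 0.031     ] [0.64723601 0.16386143 0.031     ] yaxis 1.5970303440233955
boxcorners top [[0.6953, 0.261, 0.03], [0.6972, 0.1501, 0.03], [0.6383, 0.256, 0.03], [0.6395, 0.1463, 0.03]]
lid [0.53865071 0.08359425 0.071     ] [ 0.54202154 -0.09852046  0.071     ] [ 0.6336319  -0.00609985  0.071     ] [ 0.44975483 -0.00892996  0.071     ]
tab [ 4.87493236e-01 -1.18170314e-04  9.70000000e-02] [0.45668809 0.00176421 0.097     ] [0.47209066 0.00082302 0.097     ] 0.030862606140564096 -0.06103028268240505
mat [ 0.46088199 -0.26650231  0.003     ]
```

```bash
python3 -c "
from h import *
go(.668,.237,.16,1.585)"
```

```text
pos [0.1781 0.6245 0.2304] yawY 1.293 q7 -0.21 -> d [-0.5773 -0.2382  0.0708] turn -0.292 t 0.1
```

```bash
python3 drive.py '[[-0.577,-0.238,0,-0.29,0.085],[-0.577,-0.238,0,-0.29,0.085],[-0.577,-0.238,0,-0.29,0.085],[-0.577,-0.238,0,-0.29,0.085],[-0.577,-0.238,0,-0.29,0.085]]' 30; python3 -c "
from h import *
go(.668,.237,.16,1.585)"
```

```text
time_s: 0.52
ee_pos: [0.3428, 0.4941, 0.2308]
eef_rot: [-0.0, -0.006, 1.0, -0.0]
contact_force: [0.7, -0.2, -0.0]
finger_gap: 0.085
grip_force: 0.0
pos [0.3428 0.4941 0.2308] yawY 1.584 q7 0.41 -> d [-0.322  -0.2612  0.0708] turn -0.001 t 0.52
```

```bash
python3 drive.py '[[-0.032,-0.026,0,0,0.085],[-0.064,-0.052,0,0,0.085],[-0.096,-0.078,0,0,0.085],[-0.128,-0.104,0,0,0.085],[-0.16,-0.13,0,0,0.085]]'; python3 drive.py '[[-0.032,-0.026,0,0,0.085],[-0.064,-0.052,0,0,0.085],[-0.096,-0.078,0,0,0.085],[-0.128,-0.104,0,0,0.085],[-0.16,-0.13,0.01,0,0.085]]'; python3 -c "
from h import *
go(.668,.237,.16,1.585)"
```

```text
time_s: 0.93
ee_pos: [0.5044, 0.366, 0.231]
eef_rot: [-0.0, -0.006, 1.0, -0.0]
contact_force: [0.2, 0.4, -0.6]
finger_gap: 0.0846
grip_force: 0.0
time_s: 1.35
ee_pos: [0.6666, 0.239, 0.2231]
eef_rot: [0.001, -0.006, 1.0, 0.0]
contact_force: [0.3, 0.9, 1.4]
finger_gap: 0.085
grip_force: 0.0
pos [0.6666 0.239  0.2231] yawY 1.583 q7 1.07 -> d [-0.0012 -0.002   0.0631] turn -0.002 t 1.35
```

```bash
python3 drive.py '[[0,-0.001,0.037,0,0.085],[0,-0.001,0.074,0,0.085],[0,-0.001,0.111,0,0.085],[0,-0.001,0.148,0,0.085],[0,-0.001,0.148,0,0.085]]'; python3 drive.py '[[0,-0.011,0,0,0.085],[0,-0.023,0,0,0.085],[0,-0.035,0,0,0.085],[0,-0.035,0,0,0.06],[0,-0.035,0,0,0.045]]';python3 drive.py '[[0,0,0,0,0.036],[0,0,0,0,0.03],[0,0,0,0,0.028],[0,0,0,0,0.028],[0,0,0,0,0.028]]'; python3 - <<'E'
from h import *
for n in("side","top"):
    f=robot.camera(n)["frame"];cv2.imwrite(f"pics/{n}1.png",f[:,:,::-1])
a=cv2.resize(cv2.imread("pics/side1.png")[140:260,230:350],None,fx=4,fy=4)
b=cv2.resize(cv2.imread("pics/top1.png")[120:220,200:280],None,fx=4.8,fy=4.8)
cv2.imwrite("pics/sw1.png",np.hstack([a[:480],cv2.resize(b,(320,480))[:, :]])[:,:800])
E
```

```text
time_s: 1.77
ee_pos: [0.6576, 0.2362, 0.0636]
eef_rot: [-0.008, -0.006, 1.0, -0.003]
contact_force: [-2.0, -1.7, -1.5]
finger_gap: 0.085
grip_force: 0.0
time_s: 2.18
ee_pos: [0.6672, 0.2031, 0.0768]
eef_rot: [0.003, -0.005, 1.0, 0.001]
contact_force: [0.5, 2.3, 1.5]
finger_gap: 0.0635
grip_force: 0.9
time_s: 2.6
ee_pos: [0.6644, 0.2046, 0.0733]
eef_rot: [-0.0, -0.006, 1.0, -0.0]
contact_force: [0.1, 0.9, 1.7]
finger_gap: 0.0283
grip_force: 0.6
```

View pics/sw1.png

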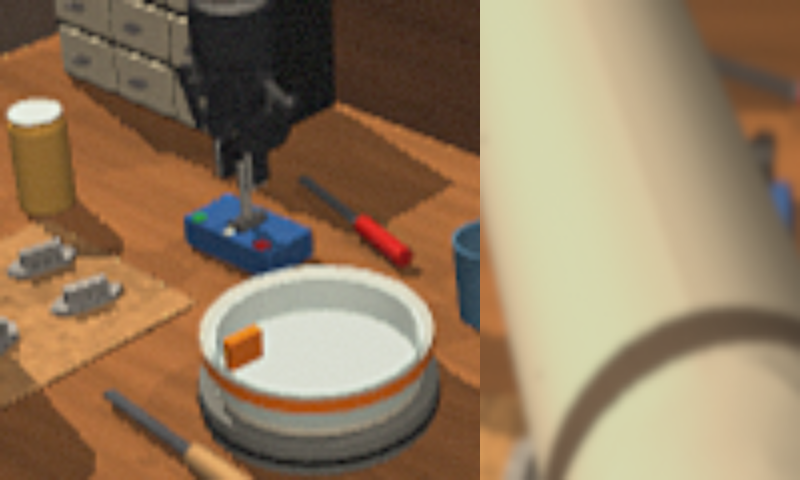

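The crop shows the lever at (243,185) standing upright above the white mark, with the fingers around the ball. Now I'll open and rise.

```bash
python3 drive.py '[[0,0,0,0,0.085],[0,0,0,0,0.085],[0,0,0,0,0.085],[0,0,-0.01,0,0.085],[0,0,-0.04,0,0.085]]'; python3 drive.py '[[0,0,-0.03,0,0.085],[0,0,-0.06,0,0.085],[0,0,-0.08,0,0.085],[0,0,-0.08,0,0.085],[0,0,-0.08,0,0.085]]'; python3 -c "
from h import *
go(.472,.001,.15,1.485)"
```

```text
time_s: 3.12
ee_pos: [0.661, 0.2025, 0.109]
eef_rot: [-0.005, -0.006, 1.0, -0.002]
contact_force: [-0.3, 0.6, -0.4]
finger_gap: 0.0849
grip_force: 0.0
time_s: 3.53
ee_pos: [0.6659, 0.2045, 0.1962]
eef_rot: [0.002, -0.006, 1.0, 0.001]
contact_force: [0.1, 0.6, -0.6]
finger_gap: 0.0851
grip_force: 0.0
pos [0.6659 0.2045 0.1962] yawY 1.583 q7 1.11 -> d [ 0.1965 -0.2013  0.0452] turn 0.098 t 3.53
```

```bash
python3 drive.py '[[0.025,-0.025,0,0.05,0.085],[0.05,-0.05,0,0.1,0.085],[0.075,-0.075,0,0.1,0.085],[0.1,-0.1,0,0.1,0.085],[0.125,-0.125,0,0.1,0.085]]'; python3 drive.py '[[0.024,-0.024,0,0,0.085],[0.048,-0.048,0,0,0.085],[0.062,-0.084,0,0,0.085],[0.062,-0.084,0,0,0.085],[0.062,-0.084,0,0,0.085]]';  python3 - <<'E'
from h import *
go(.472,.001,.15,1.485)
o=robot.observe();c=robot.camera("wrist");cv2.imwrite("pics/w1.png",c["frame"][:,:,::-1])
print(c["fx"],c["cx"],c["cy"],np.round(c["T_tool_cam"],4).tolist())
E
```

```text
time_s: 3.95
ee_pos: [0.5387, 0.0763, 0.192]
eef_rot: [-0.001, 0.044, 0.999, -0.0]
contact_force: [0.5, -0.7, 0.2]
finger_gap: 0.0851
grip_force: 0.0
time_s: 4.37
ee_pos: [0.4702, -0.0031, 0.1927]
eef_rot: [-0.001, 0.046, 0.999, -0.001]
contact_force: [0.7, -0.5, -0.5]
finger_gap: 0.0847
grip_force: 0.0
pos [ 0.4702 -0.0031  0.1927] yawY 1.478 q7 1.36 -> d [-0.0015  0.0043  0.0427] turn -0.007 t 4.37
309.70691628693146 320.7591357136806 202.23219848115446 [[0.0002, -0.9628, -0.2703, 0.0685], [1.0, 0.0006, -0.0016, 0.0009], [0.0017, -0.2703, 0.9628, -0.1418], [0.0, 0.0, 0.0, 1.0]]
```

View pics/w1.png

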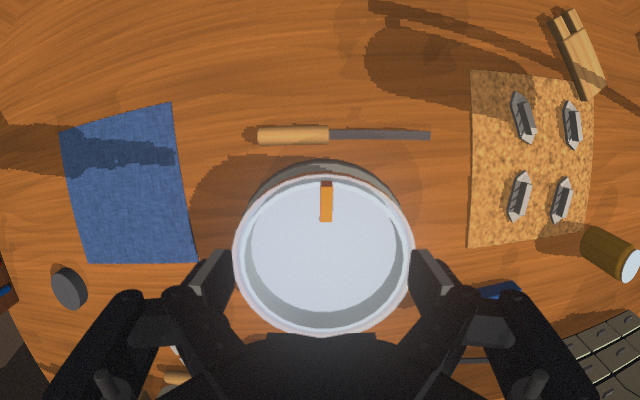

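The wrist view shows the tab top from (326,181) to (326,222). The lid's outer edges are at about x=233 and x=415, and the file runs from (257,135) to (430,135).

```bash
cat >> h.py <<'E'
W=np.array([[0.0002,-0.9628,-0.2703,0.0685],[1.0,0.0006,-0.0016,0.0009],[0.0017,-0.2703,0.9628,-0.1418]])
def wr(u,v,z,o):
    d=np.array([u-320.759,v-202.232]);r=np.linalg.norm(d);a=r/309.707
    c=np.r_[np.sin(a)*d/r,np.cos(a)]; w,*q=o["eef_rot"]; m=R.from_quat([*q,w]).as_matrix()
    p=np.array(o["ee_pos"])+m@W[:,3]; k=m@W[:,:3]@c
    return p+k*(z-p[2])/k[2]
E
python3 - <<'E'
from h import *
o=robot.observe()
a,b=wr(326,181,.097,o),wr(326,222,.097,o)
print(a,b,(a+b)/2,np.linalg.norm(a-b),np.arctan2(*(b-a)[[1,0]]))
print("lidL/R",wr(233,253,.071,o),wr(415,253,.071,o),"far",wr(323,336,.071,o))
print("mat",sum(wr(*p,.003,o) for p in((60,132),(171,102),(198,263),(88,263)))/4)
go(.471,.001,.085,1.485)
E
```

```text
[0.45272649 0.00497141 0.097     ] [0.4865705  0.00207553 0.097     ] [0.4696485  0.00352347 0.097     ] 0.03396768668155269 -0.08535757128909387
lidL/R [ 0.51987046 -0.09019679  0.071     ] [0.53571147 0.08483353 0.071     ] far [ 0.62693889 -0.01246694  0.071     ]
mat [ 0.46112351 -0.2622877   0.003     ]
pos [ 0.4714 -0.0013  0.193 ] yawY 1.481 q7 1.36 -> d [0.0005 0.0023 0.108 ] turn -0.004 t 4.42
```

```bash
python3 drive.py '[[0,0.003,0.03,0,0.085],[0,0.003,0.06,0,0.06],[0,0.003,0.085,0,0.05],[0,0.003,0.1,0,0.04],[0,0.003,0.11,0,0.04]]' 20; python3 drive.py '[[0,0,0,0,0.04],[0,0,0,0,0.03],[0,0,0,0,0.02],[0,0,0,0,0],[0,0,0,0,0]]';python3 drive.py '[[0,0,0,0,0],[0,0,0,0,0],[0,0,0,0,0],[0,0,0,0,0],[0,0,0,0,0]]'
```

```text
time_s: 4.83
ee_pos: [0.4713, 0.0041, 0.081]
eef_rot: [-0.002, 0.043, 0.999, 0.0]
contact_force: [0.2, 0.3, 0.4]
finger_gap: 0.0405
grip_force: 0.0
time_s: 5.25
ee_pos: [0.4735, 0.0025, 0.0846]
eef_rot: [0.001, 0.044, 0.999, 0.0]
contact_force: [0.4, -0.2, 0.8]
finger_gap: 0.0096
grip_force: 20.6
time_s: 5.67
ee_pos: [0.4735, 0.0026, 0.0846]
eef_rot: [0.001, 0.044, 0.999, 0.0]
contact_force: [-0.0, 0.9, 7.0]
finger_gap: 0.0095
grip_force: 21.2
```

```bash
python3 drive.py '[[0,0,-0.006,0,0],[0,0,-0.012,0,0],[0,0,-0.018,0,0],[0,0,-0.024,0,0],[0,0,-0.027,0,0]]'; python3 drive.py '[[0,0,0,0,0],[0,0,0,0,0]]'; python3 - <<'E'
from h import *
f=robot.camera("side")["frame"][:,:,::-1]
cv2.imwrite("pics/s2.png",cv2.resize(f[170:280,250:400],None,fx=5,fy=5,interpolation=cv2.INTER_CUBIC))
E
```

```text
time_s: 6.08
ee_pos: [0.4727, 0.0025, 0.1115]
eef_rot: [0.0, 0.044, 0.999, 0.0]
contact_force: [0.3, 0.2, -1.4]
finger_gap: 0.0092
grip_force: 20.2
time_s: 6.25
ee_pos: [0.4724, 0.0025, 0.1107]
eef_rot: [0.0, 0.044, 0.999, -0.0]
contact_force: [-0.7, -0.4, -2.5]
finger_gap: 0.0096
grip_force: 20.2
```

View pics/s2.png

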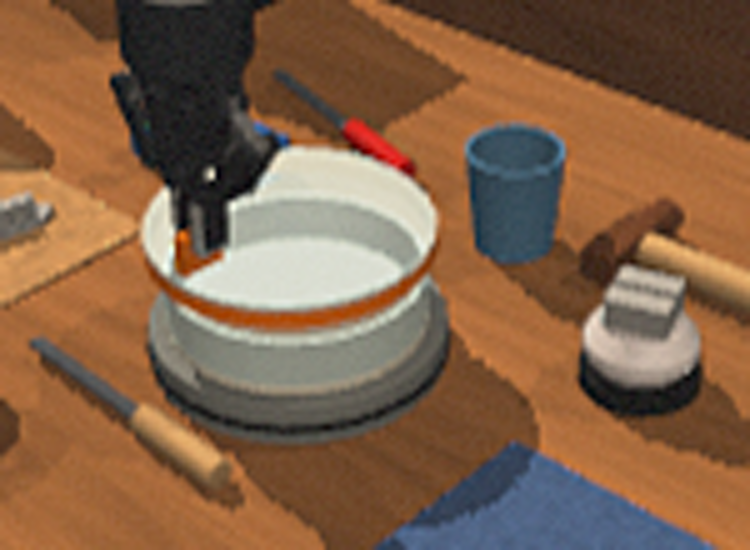

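```bash
python3 - <<'E'
from h import *
C=dict(f=393.03,cx=316.32,cy=203.01,M=np.array([[0.6807,-0.3946,0.6172,-0.1708],[-0.7321,-0.3364,0.5924,-0.7252],[-0.0262,-0.855,-0.5179,0.7489]]))
def pj(p):
    c=(np.atleast_2d(p)-C["M"][:,3])@C["M"][:,:3];return np.c_[C["cx"]+C["f"]*c[:,0]/c[:,2],C["cy"]+C["f"]*c[:,1]/c[:,2]]
def ring(th,h=16,lift=0):
    a=np.linspace(0,2*np.pi,200);p=np.c_[90.5*np.cos(a),90.5*np.sin(a),0*a+h]/1000
    heel=np.array([.0885,0,0]);m=R.from_rotvec([0,th,0]).as_matrix()
    p=(p-heel)@m.T+heel+[0,0,lift]
    y=-.085;z=R.from_rotvec([0,0,y]).as_matrix();return p@z.T+[.5415,-.0045,.055]
f=robot.camera("side")["frame"][:,:,::-1].copy()
g=cv2.resize(f[170:280,250:400],None,fx=5,fy=5,interpolation=cv2.INTER_CUBIC)
for k,(th,l,col) in enumerate([(.165,0,(0,255,0)),(0,.026,(255,0,255))]):
    for h in(0,16):
        q=((pj(ring(th,h,l))-[250,170]+.5)*5).astype(int);cv2.polylines(g,[q],True,col,1)
cv2.imwrite("pics/s3.png",g);print(robot.observe()["moment"],robot.observe()["contact_force"])
E
```

```text
[-0.02890932  0.08923252 -0.04501101] [ 0.02105166 -0.25713054 -1.95029932]
```

View pics/s3.png

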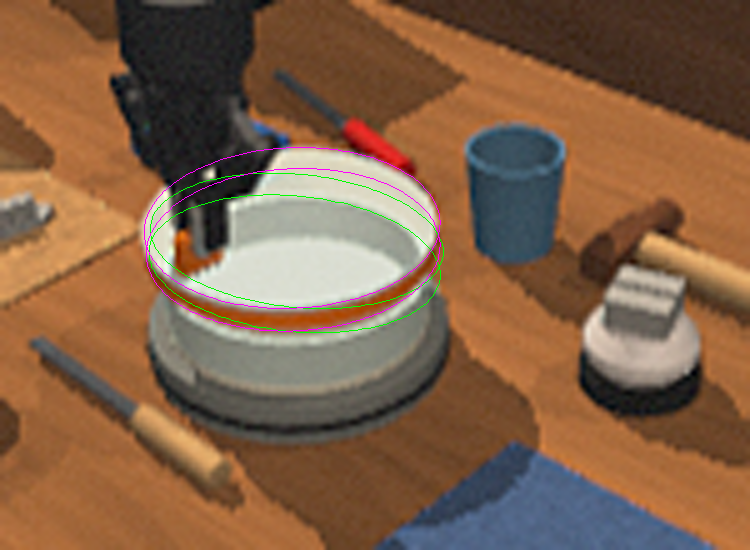

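The lid matches the magenta (level) outline, so the pinch carried it rigidly. I'll lower it, regrip lightly on the tab's outer top corner so that it can pivot, then lift.

```bash
python3 drive.py '[[0,0,0.007,0,0],[0,0,0.014,0,0],[0,0,0.021,0,0],[0,0,0.027,0,0],[0,0,0.027,0,0]]'; python3 drive.py '[[0,0,0,0,0.03],[0,0,0,0,0.03],[0.0,0,-0.0,0,0.03],[0.009,0,-0.003,0,0.03],[0.018,0,-0.006,0,0.03]]';python3 drive.py '[[0,0,0,0,0.03],[0,0,0,0,0.02],[0,0,0,0,0.0],[0,0,0,0,0.0],[0,0,0,0,0]]' 20; python3 drive.py '[[-0.002,0,-0.006,0,0],[-0.004,0,-0.012,0,0],[-0.006,0,-0.018,0,0],[-0.008,0,-0.024,0,0],[-0.009,0,-0.028,0,0]]'; python3 drive.py '[[0,0,0,0,0],[0,0,0,0,0]]'; python3 - <<'E'
from h import *
C=dict(f=393.03,cx=316.32,cy=203.01,M=np.array([[0.6807,-0.3946,0.6172,-0.1708],[-0.7321,-0.3364,0.5924,-0.7252],[-0.0262,-0.855,-0.5179,0.7489]]))
def pj(p):
    c=(np.atleast_2d(p)-C["M"][:,3])@C["M"][:,:3];return np.c_[C["cx"]+C["f"]*c[:,0]/c[:,2],C["cy"]+C["f"]*c[:,1]/c[:,2]]
def ring(th,h=16,lift=0):
    a=np.linspace(0,2*np.pi,200);p=np.c_[90.5*np.cos(a),90.5*np.sin(a),0*a+h]/1000
    heel=np.array([.0885,0,0]);m=R.from_rotvec([0,th,0]).as_matrix()
    p=(p-heel)@m.T+heel+[0,0,lift]
    y=-.085;z=R.from_rotvec([0,0,y]).as_matrix();return p@z.T+[.5415,-.0045,.055]
f=robot.camera("side")["frame"][:,:,::-1].copy()
g=cv2.resize(f[170:280,250:400],None,fx=5,fy=5,interpolation=cv2.INTER_CUBIC)
for th,l,col in[(.16,0,(0,255,0)),(0,.027,(255,0,255)),(0,0,(255,0,0))]:
    q=((pj(ring(th,0,l))-[250,170]+.5)*5).astype(int);cv2.polylines(g,[q],True,col,1)
cv2.imwrite("pics/s4.png",g)
E
```

```text
time_s: 6.77
ee_pos: [0.4723, 0.0025, 0.0828]
eef_rot: [-0.0, 0.044, 0.999, -0.0]
contact_force: [0.8, 0.5, 0.2]
finger_gap: 0.0095
grip_force: 21.7
time_s: 7.18
ee_pos: [0.4536, 0.0042, 0.0894]
eef_rot: [-0.0, 0.044, 0.999, 0.0]
contact_force: [-0.5, 0.2, -0.4]
finger_gap: 0.0299
grip_force: 0.0
time_s: 7.6
ee_pos: [0.4545, 0.0041, 0.0898]
eef_rot: [-0.0, 0.044, 0.999, -0.0]
contact_force: [-2.9, 0.2, 5.5]
finger_gap: 0.0089
grip_force: 21.1
time_s: 8.02
ee_pos: [0.4643, 0.0033, 0.1185]
eef_rot: [0.001, 0.044, 0.999, 0.0]
contact_force: [0.2, 1.0, -0.7]
finger_gap: 0.0088
grip_force: 20.3
time_s: 8.18
ee_pos: [0.4636, 0.0032, 0.1178]
eef_rot: [0.0, 0.044, 0.999, -0.0]
contact_force: [-0.9, 0.1, -0.3]
finger_gap: 0.009
grip_force: 20.3
```

View pics/s4.png

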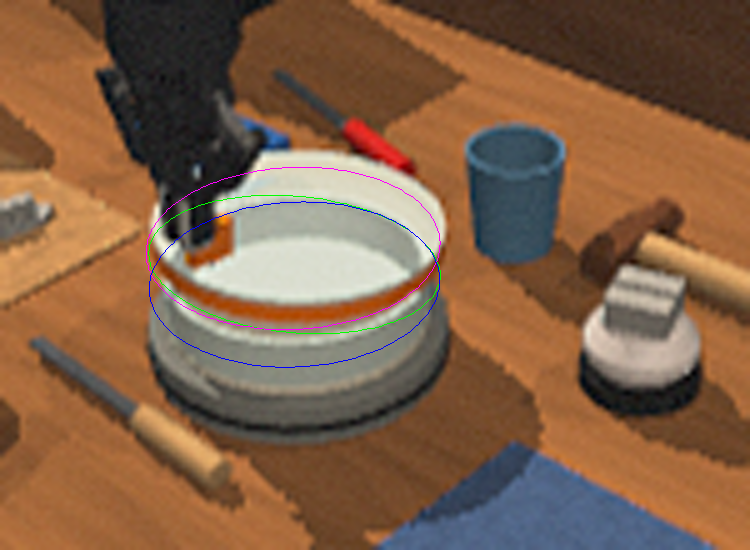

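The lid is still level, along the magenta outline, so the pads don't let the tab turn even at 20 N. I'll ease the grip by commanding the opening close to the tab's thickness, so that the heel swings down.

```bash
python3 drive.py '[[0,0,0,0,0.0085],[0,0,0,0,0.0085],[0,0,0,0,0.0085]]'; python3 drive.py '[[0,0,0,0,0.0093],[0,0,0,0,0.0093]]'; python3 -c "
from h import *
f=robot.camera('side')['frame'][:,:,::-1];cv2.imwrite('pics/s5.png',f)
a=cv2.imread('pics/s5.png')[180:250,270:345].astype(int);m=(a[:,:,2]>150)&(a[:,:,0]<70)&(a[:,:,1]<130)
for u in(40,50,60,64): print(u+270,np.where(m[:,u])[0]+180)"
```

```text
time_s: 8.48
ee_pos: [0.4631, 0.0033, 0.1172]
eef_rot: [-0.0, 0.044, 0.999, 0.0]
contact_force: [-0.2, -0.2, -1.3]
finger_gap: 0.0093
grip_force: 20.3
time_s: 8.65
ee_pos: [0.4633, 0.0033, 0.1174]
eef_rot: [-0.0, 0.044, 0.999, 0.0]
contact_force: [-0.1, -0.7, -1.3]
finger_gap: 0.0095
grip_force: 13.1
310 [196 197 198 199 200 201 202 203 204 233 234 235]
320 [194 195 196 197 203 204 205 206 233 234]
330 [193 194 195 196 197 198 199 200 201 202 210 231]
334 [191 192 193 194 195 196 197 198 199 200 201 202 203 204 205 210 211 212]
```

```bash
cat >> h.py <<'E'
def look(n=None):
    f=robot.camera("side")["frame"][:,:,::-1]
    if n: cv2.imwrite(n,cv2.resize(f[170:280,250:400],None,fx=5,fy=5,interpolation=cv2.INTER_CUBIC))
    h=cv2.cvtColor(np.ascontiguousarray(f),cv2.COLOR_BGR2HSV);m=(h[:,:,0]<14)&(h[:,:,1]>190)&(h[:,:,2]>90)
    for u in(290,300,310,320,330,335):
        r=np.where(m[215:250,u])[0]+215;print(u,r.tolist(),end=" ")
    print()
E
python3 -c "
from h import *
look()"
python3 drive.py '[[0,0,0,0,0.0096],[0,0,0,0,0.0096],[0,0,0,0,0.0096]]'; python3 -c "
from h import *
look()"; python3 drive.py '[[0,0,0,0,0.0098],[0,0,0,0,0.0098],[0,0,0,0,0.0098]]'; python3 -c "
from h import *
look()"
```

```text
290 [221, 222, 229, 230] 300 [232, 233, 234] 310 [233, 234, 235] 320 [233, 234] 330 [230, 231] 335 [227, 228] 
time_s: 9.0
ee_pos: [0.4634, 0.0033, 0.1175]
eef_rot: [0.0, 0.044, 0.999, 0.0]
contact_force: [0.2, 0.1, -1.7]
finger_gap: 0.0095
grip_force: 7.5
290 [221, 222, 229, 230] 300 [232, 233] 310 [233, 234, 235] 320 [233, 234] 330 [230, 231] 335 [227, 228] 
time_s: 9.3
ee_pos: [0.4634, 0.0033, 0.1175]
eef_rot: [0.0, 0.044, 0.999, 0.0]
contact_force: [-0.0, 0.7, 0.5]
finger_gap: 0.0099
grip_force: 3.7
290 [221, 222, 229, 230] 300 [232, 233] 310 [233, 234, 235] 320 [233, 234] 330 [230, 231] 335 [227, 228]
```

```bash
python3 drive.py '[[0,0,0,0,0.0099],[0,0,0,0,0.0099],[0,0,0,0,0.0099]]'|tail -2; python3 -c "
from h import *
look()"; python3 drive.py '[[0,0,0,0,0.00995],[0,0,0,0,0.00995],[0,0,0,0,0.00995]]'|tail -2; python3 -c "
from h import *
look()"
```

```text
finger_gap: 0.0098
grip_force: 1.8
290 [220, 221, 222, 229, 230] 300 [232, 233] 310 [233, 234, 235] 320 [233, 234] 330 [231] 335 [227, 228] 
finger_gap: 0.0098
grip_force: 0.9
290 [221, 222, 229, 230] 300 [232, 233] 310 [233, 234, 235] 320 [233, 234] 330 [230, 231] 335 [227, 228]
```

```bash
python3 -c "
from h import *
look('pics/s6.png'); go(.46,0,.1)"
```

```text
290 [221, 222, 229, 230] 300 [232, 233] 310 [233, 234, 235] 320 [233, 234] 330 [230, 231] 335 [227, 228] 
pos [0.4634 0.0033 0.1175] yawY 1.483 q7 1.3 -> d [ 0.0031 -0.0036  0.0175] turn 0 t 10.0
```

View pics/s6.png

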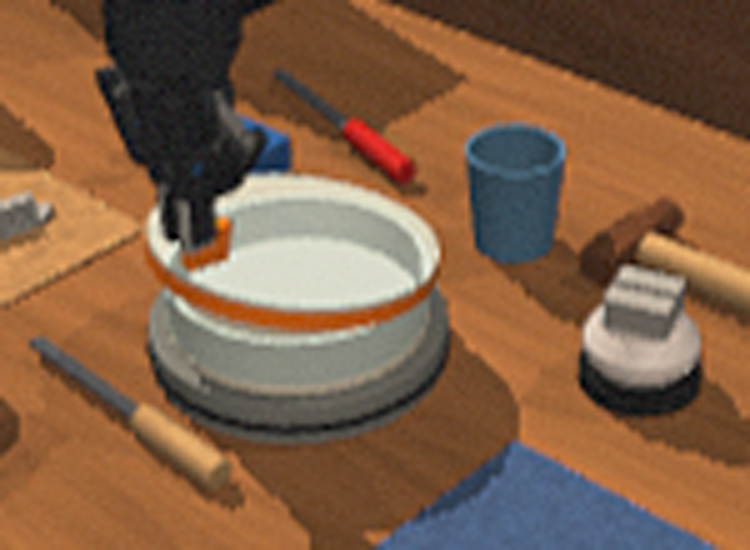

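It is tilted now: the lid's far edge has dropped, with its upper edge at (300,175) and the blue box visible behind it. I'll check the tilt numerically against the model.

```bash
cat >> h.py <<'E'
C=dict(f=393.03,cx=316.32,cy=203.01,M=np.array([[0.6807,-0.3946,0.6172,-0.1708],[-0.7321,-0.3364,0.5924,-0.7252],[-0.0262,-0.855,-0.5179,0.7489]]))
def pj(p):
    c=(np.atleast_2d(p)-C["M"][:,3])@C["M"][:,:3];return np.c_[C["cx"]+C["f"]*c[:,0]/c[:,2],C["cy"]+C["f"]*c[:,1]/c[:,2]]
E
python3 - <<'E'
from h import *
def rows(th,lift,dx,h=0):
    a=np.linspace(0,2*np.pi,2000);p=np.c_[90.5*np.cos(a),90.5*np.sin(a),0*a+h]/1000
    k=np.array([.0885,0,0]);p=(p-k)@R.from_rotvec([0,th,0]).as_matrix().T+k+[dx,0,lift]
    q=pj(p@R.from_rotvec([0,0,-.085]).as_matrix().T+[.5415,-.0045,.055])
    return [round(q[abs(q[:,0]-u)<.7][:,1].max(),1) for u in(290,300,310,320,330,335)]
for a in[(.16,0,0),(.16,0,.004),(.13,.005,0),(.1,.012,0),(.12,.012,0),(.16,.012,.0),(0,.027,.009)]:print(a,rows(*a))
print("dish seated",rows(0,0,0))
E
```

```text
(0.16, 0, 0) [np.float64(232.0), np.float64(235.0), np.float64(236.2), np.float64(235.9), np.float64(233.5), np.float64(230.6)]
(0.16, 0, 0.004) [np.float64(230.9), np.float64(234.2), np.float64(235.6), np.float64(235.4), np.float64(233.3), np.float64(230.7)]
(0.13, 0.005, 0) [np.float64(232.2), np.float64(235.1), np.float64(236.1), np.float64(235.5), np.float64(232.8), np.float64(229.7)]
(0.1, 0.012, 0) [np.float64(231.9), np.float64(234.6), np.float64(235.4), np.float64(234.6), np.float64(231.6), np.float64(228.2)]
(0.12, 0.012, 0) [np.float64(230.8), np.float64(233.6), np.float64(234.5), np.float64(233.9), np.float64(231.1), np.float64(227.9)]
(0.16, 0.012, 0.0) [np.float64(228.7), np.float64(231.7), np.float64(232.8), np.float64(232.5), np.float64(230.1), np.float64(227.3)]
(0, 0.027, 0.009) [np.float64(230.5), np.float64(233.5), np.float64(234.2), np.float64(233.1), np.float64(229.7), np.float64(226.5)]
dish seated [np.float64(240.0), np.float64(242.6), np.float64(242.9), np.float64(241.4), np.float64(237.2), np.float64(233.1)]
```

```bash
python3 - <<'E'
from h import *
from scipy.optimize import least_squares
def obs(f):
    h=cv2.cvtColor(np.ascontiguousarray(f),cv2.COLOR_BGR2HSV);m=(h[:,:,0]<16)&(h[:,:,1]>150)&(h[:,:,2]>70)
    r={}
    for u in range(294,337,3):
        s=np.where(m[215:252,u])[0]
        if len(s):r[u]=s.max()+215.5
    return r
def rows(th,lift,dx,us,y0=-.0045):
    a=np.linspace(0,2*np.pi,4000);p=np.c_[90.5*np.cos(a),90.5*np.sin(a),0*a]/1000
    k=np.array([.0885,0,0]);p=(p-k)@R.from_rotvec([0,th,0]).as_matrix().T+k+[dx,0,lift]
    q=pj(p@R.from_rotvec([0,0,-.085]).as_matrix().T+[.5415,y0,.055])
    return np.array([q[abs(q[:,0]-u)<.7][:,1].max() for u in us])
o0=obs(cv2.imread("pics/side0.png"));o1=obs(robot.camera("side")["frame"][:,:,::-1])
us=sorted(set(o0)&set(o1));A=np.array([o0[u] for u in us]);B=np.array([o1[u] for u in us])
print(us,A-rows(0,0,0,us),B)
d=B-A
for dx in(-.01,-.005,0,.005):
    s=least_squares(lambda p:rows(p[0],p[1],dx,us)-rows(0,0,0,us)-d,[.12,.005],diff_step=.02)
    print(dx,s.x,s.cost)
for t in[(.157,0),(.09,.012)]:print(t,np.round(rows(*t,0,us)-rows(0,0,0,us)-d,1))
E
```

```text
[294, 297, 300, 303, 306, 309, 312, 315, 318, 321, 324, 327, 330, 333, 336] [-0.88096461 -0.57633481 -0.06066327 -0.34092956 -0.43915638 -0.41759152
 -0.24094463  0.11100626 -0.34658889 -0.60447793 -0.62653347 -0.36043114
  0.25854575 -0.56222173 19.65099189] [232.5 233.5 234.5 234.5 235.5 235.5 235.5 235.5 235.5 234.5 233.5 233.5
 232.5 251.5 251.5]Traceback (most recent call last):
  File "<stdin>", line 20, in <module>
    return func(*args, **kwargs)
    vector_fun = VectorFunction(
        fun_wrapped,
    ...<6 lines>...
        workers=workers
    )
    self._update_fun()
    ~~~~~~~~~~~~~~~~^^
    self.f = self.fun_wrapped(xp_copy(self.x))
             ~~~~~~~~~~~~~~~~^^^^^^^^^^^^^^^^^
    return np.atleast_1d(self.fun(x))
                         ~~~~~~~~^^^
    return self.f(x, *self.args, **self.kwargs)
           ~~~~~~^^^^^^^^^^^^^^^^^^^^^^^^^^^^^^
  File "<stdin>", line 20, in <lambda>
  File "<stdin>", line 14, in rows
    return umr_maximum(a, axis, None, out, keepdims, initial, where)
ValueError: zero-size array to reduction operation maximum which has no identity
```

The calibrated rows match a tilt of about 0.15 rad with the heel down, and so does the far edge. Now I'll lower it loosely, regrip mid-tab and lift level.

```bash
python3 drive.py '[[0.002,0,0.006,0,0.0099],[0.004,0,0.012,0,0.0099],[0.006,0,0.018,0,0.0099],[0.008,0,0.024,0,0.0099],[0.009,0,0.028,0,0.0099]]'|tail -2; python3 drive.py '[[0,0,0,0,0.03],[0,0,0,0,0.03],[0,0,0,0,0.03],[-0.009,0,0.003,0,0.03],[-0.018,0,0.006,0,0.03]]';python3 drive.py '[[0,0,0.002,0,0.03],[0,0,0.002,0,0.02],[0,0,0.002,0,0.0],[0,0,0.002,0,0.0],[0,0,0.002,0,0]]' 60; python3 - <<'E'
from h import *
look('pics/s7.png')
o=robot.observe();go(.461-.07,-.263,.12)
for u in (190,):pass
E
```

```text
finger_gap: 0.0098
grip_force: 1.8
time_s: 10.88
ee_pos: [0.4734, 0.0024, 0.0837]
eef_rot: [0.001, 0.044, 0.999, -0.0]
contact_force: [-0.0, -0.7, -0.1]
finger_gap: 0.0302
grip_force: 0.0
time_s: 11.3
ee_pos: [0.472, 0.0025, 0.0814]
eef_rot: [-0.0, 0.044, 0.999, 0.0]
contact_force: [-0.8, 0.7, -0.6]
finger_gap: 0.0083
grip_force: 59.5
290 [230, 238, 239] 300 [240, 241] 310 [241, 242] 320 [238, 239, 240] 330 [234, 235] 335 [229] 
pos [0.472  0.0025 0.0814] yawY 1.483 q7 1.28 -> d [ 0.0575 -0.2716 -0.0386] turn 0 t 11.35
```

View pics/s7.png

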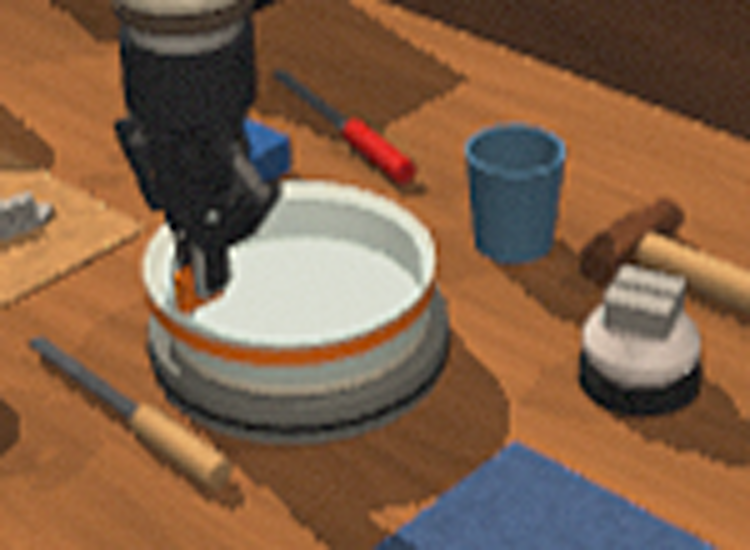

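The lid is seated again. I'll lift it level by 30 mm and carry it to the mat.

```bash
python3 drive.py '[[0,0,-0.006,0,0],[0,0,-0.012,0,0],[0,0,-0.018,0,0],[0,0,-0.024,0,0],[0,0,-0.03,0,0]]'; python3 drive.py '[[0.003,-0.014,0,0,0],[0.008,-0.038,0,0,0],[0.014,-0.064,0,0,0],[0.02,-0.09,0,0,0],[0.026,-0.116,0,0,0]]'; python3 drive.py '[[0.006,-0.026,0,0,0],[0.012,-0.052,0,0,0],[0.018,-0.078,0,0,0],[0.022,-0.1,0,0,0],[0.026,-0.118,0,0,0]]'; python3 -c "
from h import *
go(.391,-.257,.0314,1.483)"
```

```text
time_s: 11.77
ee_pos: [0.4723, 0.0026, 0.1123]
eef_rot: [0.0, 0.044, 0.999, 0.0]
contact_force: [0.7, -0.1, -2.1]
finger_gap: 0.0082
grip_force: 59.6
time_s: 12.18
ee_pos: [0.4359, -0.1117, 0.1121]
eef_rot: [0.0, 0.044, 0.999, -0.0]
contact_force: [0.6, 0.1, -0.7]
finger_gap: 0.0084
grip_force: 59.6
time_s: 12.6
ee_pos: [0.3993, -0.2281, 0.1121]
eef_rot: [0.0, 0.045, 0.999, -0.0]
contact_force: [0.9, -0.0, -1.2]
finger_gap: 0.0082
grip_force: 59.6
pos [ 0.3993 -0.2281  0.1121] yawY 1.481 q7 1.87 -> d [ 0.0058 -0.0295  0.0807] turn -0.002 t 12.6
```

```bash
python3 drive.py '[[0.004,-0.02,0,0,0],[0.006,-0.03,0.01,0,0],[0.006,-0.03,0.025,0,0],[0.006,-0.03,0.04,0,0],[0.006,-0.03,0.055,0,0]]'; python3 drive.py '[[0,0,0.008,0,0],[0,0,0.015,0,0],[0,0,0.02,0,0],[0,0,0.023,0,0],[0,0,0.025,0,0]]'; python3 drive.py '[[0,0,0.001,0,0],[0,0,0.001,0,0],[0,0,0.001,0,0]]'
```

```text
time_s: 13.02
ee_pos: [0.3915, -0.2552, 0.0557]
eef_rot: [0.0, 0.044, 0.999, 0.0]
contact_force: [1.2, 1.3, -2.4]
finger_gap: 0.0083
grip_force: 59.6
time_s: 13.43
ee_pos: [0.3917, -0.2553, 0.0314]
eef_rot: [0.0, 0.044, 0.999, -0.0]
contact_force: [-0.4, 0.4, -1.3]
finger_gap: 0.0083
grip_force: 59.5
time_s: 13.68
ee_pos: [0.3917, -0.2556, 0.0308]
eef_rot: [0.0, 0.044, 0.999, -0.0]
contact_force: [-0.1, 0.1, -0.2]
finger_gap: 0.0085
grip_force: 59.5
```

```bash
python3 drive.py '[[0,0,0.001,0,0],[0,0,0.001,0,0.02],[0,0,0.001,0,0.04],[0,0,0.001,0,0.04],[0,0,0.001,0,0.04]]' 60; python3 drive.py '[[0,0,-0.02,0,0.04],[0,0,-0.05,0,0.04],[0,0,-0.08,0,0.04],[0,0,-0.11,0,0.04],[0,0,-0.13,0,0.04]]'; python3 - <<'E'
from h import *
robot.camera("top"); f=robot.camera("side")["frame"][:,:,::-1];cv2.imwrite("pics/side3.png",f)
t=robot.camera("top")["frame"][:,:,::-1];cv2.imwrite("pics/top3.png",t)
go(.4197,.3384,.12,.162+1.5708)
E
```

```text
time_s: 14.1
ee_pos: [0.3916, -0.2555, 0.0297]
eef_rot: [0.0, 0.044, 0.999, -0.0]
contact_force: [0.6, 0.7, -0.8]
finger_gap: 0.0396
grip_force: 0.0
time_s: 14.52
ee_pos: [0.3923, -0.2559, 0.1622]
eef_rot: [0.001, 0.044, 0.999, -0.001]
contact_force: [0.3, -1.1, -0.9]
finger_gap: 0.0398
grip_force: 0.0
pos [ 0.3927 -0.2563  0.1613] yawY 1.483 q7 1.95 -> d [0.0255 0.5948 0.0399] turn -0.25 t 14.67
```

View pics/side3.png

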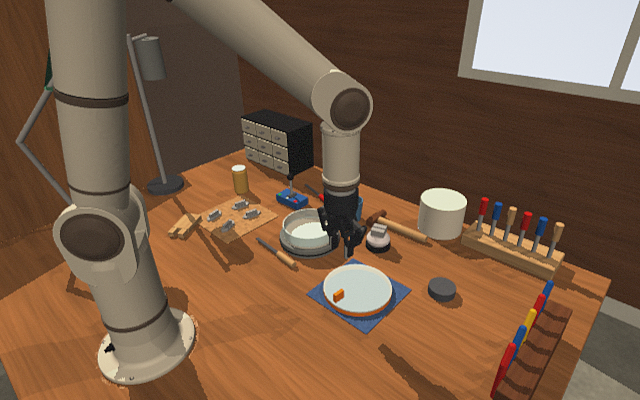

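The side view shows the lid flat on the mat at (357,290) with its tab up at (338,296), and four leaves still on the cork. Next I'll move over the cork.

```bash
python3 drive.py '[[0.001,0.03,-0.01,-0.02,0.05],[0.002,0.07,-0.02,-0.05,0.05],[0.004,0.11,-0.03,-0.1,0.05],[0.005,0.15,-0.04,-0.1,0.05],[0.006,0.19,-0.04,-0.1,0.05]]'|head -2;python3 drive.py '[[0,0.04,0,0,0.05],[0,0.08,0,0,0.05],[0,0.12,0,0,0.05],[0,0.16,0,0,0.05],[0,0.2,0,0,0.05]]'|head -2;python3 drive.py '[[0,0.04,0,0,0.05],[0,0.08,0,0,0.05],[0,0.12,0,0,0.05],[0,0.15,0,0,0.05],[0,0.15,0,0,0.05]]'|head -2; cat >> h.py <<'E'
def leaves(save=None):
    "leaf centres, rib angles from the wrist picture, by grey blobs inside the cork area"
    o=robot.observe();f=robot.camera("wrist")["frame"]
    if save:cv2.imwrite(save,f[:,:,::-1])
    h=cv2.cvtColor(f,cv2.COLOR_RGB2HSV);m=((h[:,:,1]<75)&(h[:,:,2]>35)).astype(np.uint8)
    m=cv2.morphologyEx(m,cv2.MORPH_CLOSE,np.ones((5,5)))
    for c in cv2.findContours(m,cv2.RETR_EXTERNAL,cv2.CHAIN_APPROX_NONE)[0]:
        if len(c)<20:continue
        P=np.array([wr(*p,.012,o)[:2] for p in c[:,0].astype(float)])
        (x,y),(a,b),_=cv2.minAreaRect(P.astype(np.float32)*1000)
        if not(.28<x/1000<.75 and .14<y/1000<.46 and 45<max(a,b)<90 and 15<min(a,b)<45):continue
        g=np.zeros_like(m);cv2.drawContours(g,[c],-1,1,-1);v,u=np.where(g)
        Q=np.array([wr(i,j,.012,o)[:2] for i,j in zip(u,v)]);k=Q.mean(0);w,V=np.linalg.eigh(np.cov((Q-k).T));d=V[:,1]*np.sign(V[0,1])
        print("leaf",np.round(k,4),"ang",round(np.arctan2(d[1],d[0]),3),"size",round(a),round(b))
E
python3 -c "
from h import *
go(.42,.29,.2,1.57);leaves('pics/w2.png')"
```

```text
time_s: 15.08
ee_pos: [0.4021, -0.064, 0.1999]
time_s: 15.5
ee_pos: [0.3983, 0.1359, 0.1984]
time_s: 15.92
ee_pos: [0.3956, 0.2916, 0.1988]
pos [0.3956 0.2916 0.1988] yawY 1.591 q7 0.72 -> d [-0.0243 -0.0021 -0.0013] turn 0.021 t 15.92
leaf [0.5173 0.3253] ang -0.23 size 26 67
leaf [0.5043 0.2479] ang -0.208 size 25 67
leaf [0.4936 0.3791] ang 0.422 size 61 20
leaf [0.4969 0.2108] ang -0.384 size 20 61
leaf [0.4153 0.339 ] ang 0.206 size 67 25
leaf [0.4078 0.2504] ang 0.334 size 66 26
```

View pics/w2.png

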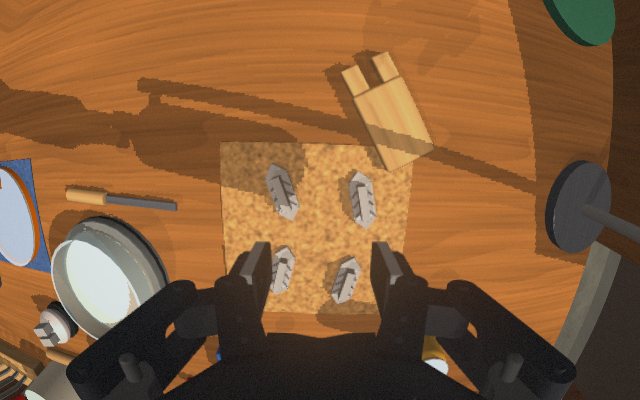

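The wrist view shows the leaves at (282,192), (362,200), (345,278) and (283,270). The two 61x20 detections are the finger pads. I'll pick the leaf at (0.417, 0.339) first.

```bash
python3 -c "
from h import *
go(.417,.339,.011,1.77)"
```

```text
pos [0.3959 0.2879 0.1982] yawY 1.59 q7 0.73 -> d [-0.0225  0.0504  0.1873] turn -0.18 t 15.97
```

```bash
python3 drive.py '[[-0.01,0.025,0.02,-0.09,0.05],[-0.022,0.05,0.045,-0.18,0.05],[-0.022,0.05,0.08,-0.18,0.05],[-0.022,0.05,0.115,-0.18,0.05],[-0.022,0.05,0.14,-0.18,0.05]]' 60|head -2; python3 -c "
from h import *
go(.417,.339,.011,1.77)"
```

```text
time_s: 16.38
ee_pos: [0.4177, 0.3317, 0.0555]
pos [0.4177 0.3317 0.0555] yawY 1.762 q7 0.66 -> d [-0.0009  0.0074  0.0444] turn -0.008 t 16.38
```

```bash
python3 drive.py '[[0,0.001,0.015,0,0.05],[0,0.001,0.03,0,0.05],[0,0.001,0.042,0,0.05],[0,0.001,0.044,0,0.03],[0,0.001,0.044,0,0.01]]'|head -2;python3 drive.py '[[0,0,0,0,0],[0,0,0,0,0],[0,0,0,0,0],[0,0,0,0,0]]'; python3 drive.py '[[0,0,-0.02,0,0],[0,0,-0.05,0,0],[0,0,-0.08,0,0],[0,0,-0.11,0,0],[0,0,-0.13,0,0]]'; python3 -c "
from h import *
go(.54,-.05,.14,1.57);leaves()"
```

```text
time_s: 16.8
ee_pos: [0.4184, 0.3342, 0.0144]
time_s: 17.13
ee_pos: [0.4196, 0.3358, 0.0163]
eef_rot: [0.001, -0.096, 0.995, 0.0]
contact_force: [0.6, -0.6, 0.6]
finger_gap: 0.0076
grip_force: 60.4
time_s: 17.55
ee_pos: [0.4197, 0.3364, 0.1485]
eef_rot: [0.001, -0.096, 0.995, 0.001]
contact_force: [0.9, 0.2, -1.9]
finger_gap: 0.0076
grip_force: 60.1
pos [0.4197 0.3364 0.1485] yawY 1.763 q7 0.75 -> d [-0.0441 -0.4023  0.0082] turn 0.193 t 17.55
leaf [0.5046 0.248 ] ang -0.244 size 26 69
leaf [0.4081 0.2513] ang 0.335 size 67 27
```

```bash
python3 drive.py '[[-0.004,-0.03,0,0.05,0],[-0.008,-0.07,0,0.1,0],[-0.012,-0.11,0,0.193,0],[-0.016,-0.15,0,0.193,0],[-0.02,-0.19,0,0.193,0]]'|head -2; python3 -c "
from h import *
go(.54,-.05,.14,1.57)"
```

```text
time_s: 18.02
ee_pos: [0.4751, 0.1511, 0.1458]
pos [0.4751 0.1511 0.1458] yawY 1.57 q7 0.98 -> d [-0.065  -0.2011  0.0059] turn 0.0 t 18.02
```

```bash
python3 drive.py '[[-0.013,-0.04,0,0,0],[-0.026,-0.08,0,0,0],[-0.039,-0.12,0,0,0],[-0.052,-0.16,0,0,0],[-0.065,-0.195,0,0,0]]'|head -2;  python3 drive.py '[[0,0,0,0,0],[0,0,0,0,0]]' |head -2; python3 -c "
from h import *
go(.54,-.05,.049,1.57)"
```

```text
time_s: 18.43
ee_pos: [0.5398, -0.0451, 0.1457]
time_s: 18.6
ee_pos: [0.5401, -0.0458, 0.1453]
pos [ 0.5401 -0.0458  0.1453] yawY 1.564 q7 1.38 -> d [ 0.     -0.0041  0.0963] turn -0.006 t 18.6
```

```bash
python3 drive.py '[[0,-0.004,0.03,0,0],[0,-0.004,0.06,0,0],[0,-0.004,0.085,0,0],[0,-0.004,0.094,0,0],[0,-0.004,0.096,0,0]]';  python3 drive.py '[[0,0,0,0,0],[0,0,0,0,0.018],[0,0,0,0,0.018],[0,0,0,0,0.018]]';python3 drive.py '[[0,0,-0.03,0,0.018],[0,0,-0.06,0,0.018],[0,0,-0.1,0,0.03],[0,0,-0.13,0,0.05],[0,0,-0.15,0,0.05]]'|head -2; python3 -c "
from h import *
go(.408,.251,.2,.33+1.57)"
```

```text
time_s: 19.02
ee_pos: [0.5375, -0.0443, 0.0483]
eef_rot: [-0.002, -0.001, 1.0, 0.0]
contact_force: [-0.3, -0.4, 1.4]
finger_gap: 0.0077
grip_force: 60.4
time_s: 19.35
ee_pos: [0.5408, -0.0458, 0.0506]
eef_rot: [0.001, 0.0, 1.0, -0.0]
contact_force: [0.4, -1.0, 0.3]
finger_gap: 0.018
grip_force: 0.0
time_s: 19.77
ee_pos: [0.5416, -0.0459, 0.2038]
pos [ 0.5416 -0.0459  0.2038] yawY 1.57 q7 1.43 -> d [0.1338 0.2968 0.0028] turn -0.33 t 19.77
```

```bash
python3 drive.py '[[0.015,0.033,0,-0.1,0.05],[0.03,0.067,0,-0.2,0.05],[0.045,0.1,0,-0.33,0.05],[0.06,0.133,0,-0.33,0.05],[0.075,0.166,0,-0.33,0.05]]'|head -2; python3 -c "
from h import *
go(.41,.251,.06,.33+1.57);leaves()"
```

```text
time_s: 20.18
ee_pos: [0.4644, 0.1213, 0.2003]
pos [0.4644 0.1213 0.2003] yawY 1.9 q7 1.4 -> d [0.0097 0.1405 0.1402] turn 0.0 t 20.18
leaf [0.409  0.2469] ang 0.347 size 66 27
```

```bash
python3 drive.py '[[0.002,0.035,0.01,0,0.05],[0.005,0.07,0.03,0,0.05],[0.008,0.105,0.06,0,0.05],[0.01,0.138,0.1,0,0.05],[0.01,0.138,0.13,0,0.05]]'|head -2; python3 drive.py '[[0,0,0.005,0,0.05],[0,0,0.005,0,0.05]]'|head -2; python3 -c "
from h import *
go(.41,.249,.014,.34+1.57)"
```

```text
time_s: 20.65
ee_pos: [0.4112, 0.2528, 0.0716]
time_s: 20.82
ee_pos: [0.4088, 0.2465, 0.0633]
pos [0.4088 0.2465 0.0633] yawY 1.902 q7 0.91 -> d [-0.0022  0.002   0.0493] turn -0.008 t 20.82
```

```bash
python3 drive.py '[[-0.002,0.002,0.015,0,0.05],[-0.002,0.002,0.03,0,0.05],[-0.002,0.002,0.045,0,0.05],[-0.002,0.002,0.05,0,0.03],[-0.002,0.002,0.05,0,0.01]]'|head -2;python3 drive.py '[[0,0,0,0,0],[0,0,0,0,0],[0,0,0,0,0],[0,0,0,0,0]]'; python3 drive.py '[[0,0,-0.02,0,0],[0,0,-0.05,0,0],[0,0,-0.08,0,0],[0,0,-0.11,0,0],[0,0,-0.13,0,0]]'; python3 -c "
from h import *
go(.54,-.016,.14,1.57);leaves()"
```

```text
time_s: 21.23
ee_pos: [0.4136, 0.2486, 0.016]
time_s: 21.57
ee_pos: [0.4138, 0.2498, 0.0169]
eef_rot: [0.002, -0.164, 0.987, -0.0]
contact_force: [0.2, -1.4, 7.3]
finger_gap: 0.0079
grip_force: 59.5
time_s: 21.98
ee_pos: [0.413, 0.2504, 0.1485]
eef_rot: [0.002, -0.164, 0.986, 0.0]
contact_force: [-0.2, 0.3, -1.4]
finger_gap: 0.0076
grip_force: 59.0
pos [0.413  0.2504 0.1485] yawY 1.9 q7 1.02 -> d [-0.0339 -0.2932  0.0085] turn 0.33 t 21.98
```

```bash
python3 drive.py '[[-0.003,-0.025,0,0.1,0],[-0.008,-0.063,0,0.2,0],[-0.012,-0.1,0,0.33,0],[-0.016,-0.138,0,0.33,0],[-0.02,-0.175,0,0.33,0]]'|head -2; python3 -c "
from h import *
go(.54,-.016,.14,1.57)"
```

```text
time_s: 22.45
ee_pos: [0.4883, 0.0887, 0.1459]
pos [0.4883 0.0887 0.1459] yawY 1.57 q7 1.1 -> d [-0.0518 -0.1047  0.0061] turn -0.0 t 22.45
```

```bash
python3 drive.py '[[-0.017,-0.035,0,0,0],[-0.034,-0.07,0,0,0],[-0.052,-0.1,0,0,0],[-0.052,-0.1,0,0,0],[-0.052,-0.1,0,0,0]]'|head -2; python3 -c "
from h import *
go(.54,-.016,.051,1.57)"
```

```text
time_s: 22.87
ee_pos: [0.5403, -0.0124, 0.1454]
pos [ 0.5403 -0.0124  0.1454] yawY 1.565 q7 1.3 -> d [ 0.0004 -0.0036  0.0944] turn -0.005 t 22.87
```

```bash
python3 drive.py '[[0,-0.004,0.03,0,0],[0,-0.004,0.06,0,0],[0,-0.004,0.083,0,0],[0,-0.004,0.092,0,0],[0,-0.004,0.094,0,0]]'|head -3;  python3 drive.py '[[0,0,0,0,0],[0,0,0,0,0.018],[0,0,0,0,0.018],[0,0,0,0,0.018]]';python3 drive.py '[[0,0,-0.03,0,0.018],[0,0,-0.06,0,0.018],[0,0,-0.1,0,0.03],[0,0,-0.13,0,0.05],[0,0,-0.15,0,0.05]]'|head -2; python3 -c "
from h import *
go(.507,.246,.2,-.22+1.57);leaves()"
```

```text
time_s: 23.28
ee_pos: [0.5375, -0.012, 0.0495]
eef_rot: [-0.002, -0.001, 1.0, 0.001]
time_s: 23.62
ee_pos: [0.5409, -0.0133, 0.0526]
eef_rot: [0.001, 0.0, 1.0, -0.0]
contact_force: [0.2, -0.6, -0.8]
finger_gap: 0.0179
grip_force: 0.0
time_s: 24.03
ee_pos: [0.5415, -0.0132, 0.2057]
pos [ 0.5415 -0.0132  0.2057] yawY 1.57 q7 1.36 -> d [0.0346 0.2592 0.0053] turn 0.22 t 24.03
leaf [0.5207 0.3209] ang -0.266 size 37 67
leaf [0.5083 0.2419] ang -0.251 size 32 66
```

```bash
python3 drive.py '[[0.004,0.03,0,0.1,0.05],[0.009,0.07,0,0.22,0.05],[0.015,0.11,0,0.22,0.05],[0.02,0.15,0,0.22,0.05],[0.025,0.19,0,0.22,0.05]]'|head -2; python3 -c "
from h import *
go(.507,.246,.06,-.23+1.57);leaves()"
```

```text
time_s: 24.5
ee_pos: [0.5145, 0.1783, 0.2021]
pos [0.5145 0.1783 0.2021] yawY 1.349 q7 0.76 -> d [0.0225 0.0643 0.1421] turn 0.009 t 24.5
leaf [0.5076 0.2453] ang -0.226 size 25 66
leaf [0.5198 0.3235] ang -0.251 size 27 66
```

```bash
python3 drive.py '[[0.01,0.032,0.01,0,0.05],[0.022,0.063,0.04,0,0.05],[0.022,0.063,0.075,0,0.05],[0.022,0.063,0.11,0,0.05],[0.022,0.063,0.14,0,0.05]]'|head -2; python3 drive.py '[[0,0,0,0,0.05],[0,0,0,0,0.05]]'|head -2; python3 -c "
from h import *
go(.508,.245,.014,-.23+1.57)"
```

```text
time_s: 24.97
ee_pos: [0.5066, 0.2435, 0.0598]
time_s: 25.13
ee_pos: [0.506, 0.2423, 0.0604]
pos [0.506  0.2423 0.0604] yawY 1.35 q7 0.52 -> d [-0.0015  0.0031  0.0464] turn 0.01 t 25.13
```

```bash
python3 drive.py '[[-0.001,0.003,0.015,0,0.05],[-0.001,0.003,0.03,0,0.05],[-0.001,0.003,0.043,0,0.05],[-0.001,0.003,0.047,0,0.03],[-0.001,0.003,0.047,0,0.01]]'|head -2;python3 drive.py '[[0,0,0,0,0],[0,0,0,0,0],[0,0,0,0,0],[0,0,0,0,0]]'; python3 drive.py '[[0,0,-0.02,0,0],[0,0,-0.05,0,0],[0,0,-0.08,0,0],[0,0,-0.11,0,0],[0,0,-0.13,0,0]]'; python3 -c "
from h import *
go(.54,.017,.14,1.57);leaves()"
```

```text
time_s: 25.55
ee_pos: [0.509, 0.2453, 0.0145]
time_s: 25.88
ee_pos: [0.5095, 0.2459, 0.0154]
eef_rot: [0.001, 0.11, 0.994, 0.0]
contact_force: [-1.7, -0.4, 6.5]
finger_gap: 0.0077
grip_force: 60.8
time_s: 26.3
ee_pos: [0.5095, 0.2463, 0.1472]
eef_rot: [0.001, 0.11, 0.994, 0.001]
contact_force: [0.5, 0.6, -2.2]
finger_gap: 0.0079
grip_force: 59.9
pos [0.5095 0.2463 0.1472] yawY 1.35 q7 0.59 -> d [-0.0799 -0.2171  0.0069] turn -0.22 t 26.3
leaf [0.5193 0.3247] ang -0.235 size 26 67
```

```bash
python3 drive.py '[[-0.01,-0.027,0,-0.1,0],[-0.023,-0.064,0,-0.22,0],[-0.036,-0.1,0,-0.22,0],[-0.05,-0.136,0,-0.22,0],[-0.063,-0.172,0,-0.22,0]]'|head -2; python3 drive.py '[[-0.02,-0.04,0,0,0],[-0.02,-0.04,0,0,0],[-0.02,-0.04,0,0,0]]'|head -2; python3 -c "
from h import *
go(.54,.0185,.051,1.57)"
```

```text
time_s: 26.77
ee_pos: [0.5324, 0.0621, 0.1442]
time_s: 27.02
ee_pos: [0.5534, 0.0193, 0.1439]
pos [0.5534 0.0193 0.1439] yawY 1.563 q7 1.21 -> d [ 0.0135 -0.0008  0.0929] turn -0.007 t 27.02
```

```bash
python3 drive.py '[[0.013,-0.001,0.02,0,0],[0.013,-0.001,0.055,0,0],[0.013,-0.001,0.082,0,0],[0.013,-0.001,0.091,0,0],[0.013,-0.001,0.093,0,0]]'|head -3;  python3 drive.py '[[0,0,0,0,0],[0,0,0,0,0.018],[0,0,0,0,0.018],[0,0,0,0,0.018]]';python3 drive.py '[[0,0,-0.03,0,0.018],[0,0,-0.06,0,0.018],[0,0,-0.1,0,0.03],[0,0,-0.13,0,0.05],[0,0,-0.15,0,0.05]]'|head -2; python3 -c "
from h import *
go(.519,.324,.2,-.235+1.57);leaves('pics/w3.png')"
```

```text
time_s: 27.43
ee_pos: [0.5372, 0.0242, 0.0491]
eef_rot: [-0.002, -0.001, 1.0, 0.0]
time_s: 27.77
ee_pos: [0.541, 0.0232, 0.0527]
eef_rot: [0.002, 0.0, 1.0, 0.0]
contact_force: [-0.1, -0.2, -0.4]
finger_gap: 0.0178
grip_force: 0.0
time_s: 28.18
ee_pos: [0.5413, 0.0234, 0.2057]
pos [0.5413 0.0234 0.2057] yawY 1.57 q7 1.26 -> d [0.0225 0.3006 0.0055] turn 0.235 t 28.18
leaf [0.5204 0.3212] ang -0.261 size 35 67
```

Leaf 3 landed 5 mm off, leaving little room for the fourth. I'll regrip it and shift it by -6 mm in y.

```bash
python3 drive.py '[[0,0,0.03,0,0.018],[0,0,0.07,0,0.018],[0,0,0.11,0,0.018],[0,0,0.14,0,0.018],[0,0,0.15,0,0.018]]'|head -2;  python3 drive.py '[[0,0,0,0,0.018],[0,0,0,0,0],[0,0,0,0,0],[0,0,0,0,0]]'|tail -2;python3 drive.py '[[0,-0.002,-0.001,0,0],[0,-0.004,-0.001,0,0],[0,-0.006,-0.001,0,0],[0,-0.006,0,0,0],[0,-0.006,0,0,0]]';python3 drive.py '[[0,0,0,0,0.017],[0,0,0,0,0.017],[0,0,-0.03,0,0.017],[0,0,-0.07,0,0.03],[0,0,-0.11,0,0.05]]'|head -2; python3 -c "
from h import *
go(.519,.324,.2,-.235+1.57)"
```

```text
time_s: 28.65
ee_pos: [0.5364, 0.0224, 0.0475]
finger_gap: 0.0069
grip_force: 58.6
time_s: 29.4
ee_pos: [0.5399, 0.0163, 0.0515]
eef_rot: [0.0, 0.001, 1.0, -0.0]
contact_force: [-0.7, -1.6, 2.5]
finger_gap: 0.007
grip_force: 59.1
time_s: 29.82
ee_pos: [0.538, 0.0175, 0.1611]
pos [0.538  0.0175 0.1611] yawY 1.571 q7 1.24 -> d [ 0.0191  0.3066 -0.0385] turn 0.236 t 29.82
```

```bash
python3 drive.py '[[0.002,0.03,-0.01,0.1,0.05],[0.004,0.07,-0.03,0.235,0.05],[0.007,0.11,-0.038,0.235,0.05],[0.01,0.15,-0.038,0.235,0.05],[0.012,0.19,-0.038,0.235,0.05]]'|head -2; python3 drive.py '[[-0.01,0.03,0,0,0.05],[-0.02,0.06,0,0,0.05],[-0.02,0.06,0,0,0.05]]'|head -2; python3 -c "
from h import *
go(.519,.324,.06,-.235+1.57);leaves()"
```

```text
time_s: 30.23
ee_pos: [0.5276, 0.2091, 0.2004]
time_s: 30.48
ee_pos: [0.5618, 0.268, 0.1994]
pos [0.5618 0.268  0.1994] yawY 1.341 q7 0.6 -> d [0.0544 0.0439 0.1396] turn 0.006 t 30.48
leaf [0.6791 0.3288] ang 0.171 size 62 19
leaf [0.5208 0.3251] ang -0.247 size 26 66
```

```bash
python3 drive.py '[[0.027,0.022,0.01,0,0.05],[0.053,0.043,0.03,0,0.05],[0.053,0.043,0.07,0,0.05],[0.053,0.043,0.11,0,0.05],[0.053,0.043,0.14,0,0.05]]'|head -2; python3 drive.py '[[0,0,0,0,0.05],[0,0,0,0,0.05]]'|head -2; python3 -c "
from h import *
go(.52,.324,.014,-.24+1.57)"
```

```text
time_s: 30.95
ee_pos: [0.5178, 0.3133, 0.0565]
time_s: 31.12
ee_pos: [0.5181, 0.313, 0.0577]
pos [0.5181 0.313  0.0577] yawY 1.334 q7 0.39 -> d [0.0006 0.0113 0.0436] turn 0.004 t 31.12
```

```bash
python3 drive.py '[[0,0.011,0.005,0,0.05],[0,0.011,0.025,0,0.05],[0,0.011,0.04,0,0.05],[0,0.011,0.044,0,0.03],[0,0.011,0.044,0,0.01]]'|head -2;python3 drive.py '[[0,0,0,0,0],[0,0,0,0,0],[0,0,0,0,0],[0,0,0,0,0]]'; python3 drive.py '[[0,0,-0.02,0,0],[0,0,-0.05,0,0],[0,0,-0.08,0,0],[0,0,-0.11,0,0],[0,0,-0.13,0,0]]'; python3 -c "
from h import *
go(.54,.047,.14,1.57);leaves()"
```

```text
time_s: 31.53
ee_pos: [0.5219, 0.3251, 0.0147]
time_s: 31.87
ee_pos: [0.5228, 0.3258, 0.0161]
eef_rot: [0.001, 0.118, 0.993, 0.0]
contact_force: [0.3, 0.3, 1.8]
finger_gap: 0.0075
grip_force: 60.4
time_s: 32.28
ee_pos: [0.5229, 0.3263, 0.1483]
eef_rot: [0.001, 0.118, 0.993, 0.001]
contact_force: [0.3, -0.3, 0.1]
finger_gap: 0.0078
grip_force: 59.9
pos [0.5229 0.3263 0.1483] yawY 1.335 q7 0.44 -> d [-0.0818 -0.2676  0.0079] turn -0.235 t 32.28
```

```bash
python3 drive.py '[[-0.01,-0.033,0,-0.1,0],[-0.02,-0.066,0,-0.235,0],[-0.032,-0.105,0,-0.235,0],[-0.044,-0.143,0,-0.235,0],[-0.055,-0.18,0,-0.235,0]]'|head -2; python3 drive.py '[[0,-0.04,0,0,0],[0,-0.075,0,0,0],[0,-0.085,0,0,0],[0,-0.085,0,0,0]]'|head -2; python3 drive.py '[[0,0,0,0,0],[0,0,0,0,0]]'|head -2; python3 -c "
from h import *
go(.54,.047,.051,1.57)"
```

```text
time_s: 32.75
ee_pos: [0.5334, 0.1354, 0.1451]
time_s: 33.08
ee_pos: [0.5334, 0.0473, 0.1447]
time_s: 33.25
ee_pos: [0.5335, 0.0544, 0.1453]
pos [0.5335 0.0544 0.1453] yawY 1.572 q7 1.13 -> d [-0.0064 -0.0075  0.0943] turn 0.002 t 33.25
```

```bash
python3 drive.py '[[-0.006,-0.007,0.03,0,0],[-0.006,-0.007,0.03,0,0],[-0.006,-0.007,0.03,0,0],[-0.006,-0.007,0.03,0,0]]'|head -2; python3 -c "
from h import *
go(.54,.047,.051,1.57)"
```

```text
time_s: 33.58
ee_pos: [0.5392, 0.0476, 0.1154]
pos [0.5392 0.0476 0.1154] yawY 1.572 q7 1.12 -> d [-0.0008 -0.0006  0.0644] turn 0.002 t 33.58
```

```bash
python3 drive.py '[[0,0,0.02,0,0],[0,0,0.035,0,0],[0,0,0.05,0,0],[0,0,0.06,0,0],[0,0,0.064,0,0]]';  python3 drive.py '[[0,0,0,0,0],[0,0,0,0,0.014],[0,0,0,0,0.015],[0,0,0,0,0.015]]';python3 drive.py '[[0,0,-0.02,0,0.015],[0,0,-0.05,0,0.015],[0,0,-0.09,0,0.03],[0,0,-0.12,0,0.04],[0,0,-0.12,0,0.04]]'|head -2; python3 -c "
from h import *
go(.3917,-.2556,.16,1.483)"
```

```text
time_s: 34.0
ee_pos: [0.5391, 0.0464, 0.0506]
eef_rot: [-0.0, -0.0, 1.0, 0.0]
contact_force: [0.4, 0.2, -0.5]
finger_gap: 0.0076
grip_force: 59.9
time_s: 34.33
ee_pos: [0.5404, 0.0458, 0.0521]
eef_rot: [0.001, 0.0, 1.0, 0.0]
contact_force: [-0.2, -0.4, -1.3]
finger_gap: 0.0152
grip_force: 0.0
time_s: 34.75
ee_pos: [0.5441, 0.0468, 0.1782]
pos [0.5441 0.0468 0.1782] yawY 1.57 q7 1.17 -> d [ 0.1524 -0.3024  0.0163] turn 0.087 t 34.75
```

```bash
python3 drive.py '[[0.012,-0.025,0,0.05,0.04],[0.03,-0.06,0,0.087,0.04],[0.048,-0.096,0,0.087,0.04],[0.066,-0.132,0,0.087,0.04],[0.084,-0.167,0,0.087,0.04]]'|head -2; python3 -c "
from h import *
go(.3917,-.2556,.16,1.483)
robot.observe();cv2.imwrite('pics/w4.png',robot.camera('wrist')['frame'][:,:,::-1])"; python3 drive.py '[[0.014,-0.027,0,0,0.04],[0.028,-0.054,0,0,0.04],[0.042,-0.081,0,0,0.04],[0.056,-0.108,0,0,0.04],[0.063,-0.123,0,0,0.04]]'|head -2; python3 drive.py '[[0,0,0,0,0.04],[0,0,0,0,0.04]]'|head -2; python3 - <<'E'
from h import *
go(.3917,-.2556,.0297,1.483)
w=robot.camera('wrist')['frame'][:,:,::-1];s=robot.camera('side')['frame'][:,:,::-1];t=robot.camera('top')['frame'][:,:,::-1]
w4=cv2.imread('pics/w4.png')
k=lambda a:cv2.resize(a,(400,300),interpolation=cv2.INTER_CUBIC)
g=np.vstack([np.hstack([k(w4[:, :]),k(t[130:280,180:380])]),np.hstack([k(s[150:270,200:360]),k(w)])])
cv2.imwrite('pics/all.png',g)
E
```

```text
time_s: 35.17
ee_pos: [0.4545, -0.1229, 0.1716]
pos [ 0.4545 -0.1229  0.1716] yawY 1.483 q7 1.5 -> d [ 0.051  -0.1377  0.0116] turn 0.0 t 35.17
time_s: 35.63
ee_pos: [0.3797, -0.2412, 0.1714]
time_s: 35.8
ee_pos: [0.3816, -0.239, 0.1714]
pos [ 0.3816 -0.239   0.1714] yawY 1.48 q7 1.83 -> d [-0.0115 -0.0156  0.1417] turn -0.003 t 35.8
```

View pics/all.png

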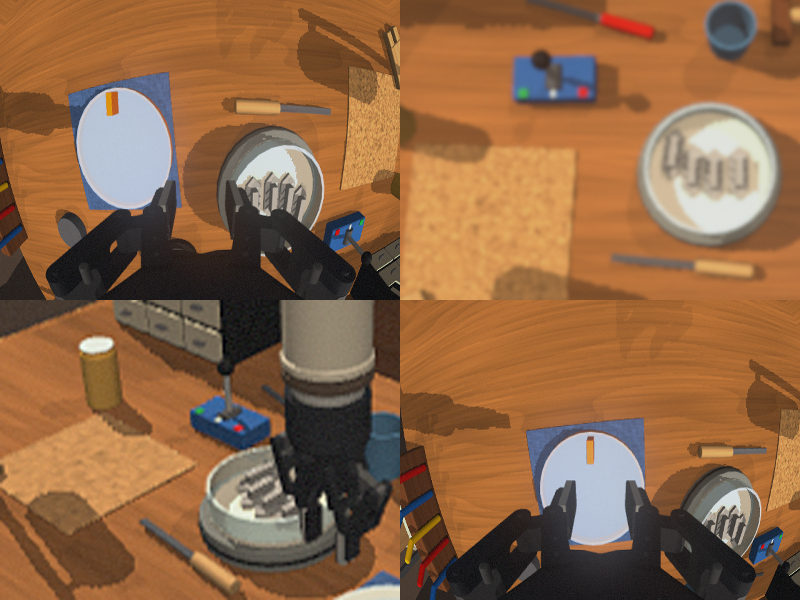

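All four leaves lie in the dish (top crop 665-750, 160), the cork is empty, and the lid is on the mat. I'll check the lever angle numerically, then grasp the lid.

```bash
python3 - <<'E'
from h import *
for a in(-.15,-.1,0,.1,.2,.43):print(a,np.round(proj([.668,.2035+.08*np.sin(a),.026+.08*np.cos(a)]),1))
f=robot.camera('top')['frame'];h=f.max(2)[150:172,230:275];m=(h<45);v,u=np.where(m);print(u.mean()+230,v.mean()+150,len(u))
a=cv2.imread("pics/top0.png").max(2)[150:172,230:275];v,u=np.where(a<45);print("start",u.mean()+230,v.mean()+150,len(u))
go(.3917,-.2556,.0297,1.483)
E
python3 drive.py '[[-0.0115,-0.0156,0.04,-0.003,0.04],[-0.0115,-0.0156,0.07,-0.003,0.04],[-0.0115,-0.0156,0.1,-0.003,0.04],[-0.0115,-0.0156,0.11,-0.003,0.04],[-0.0115,-0.0156,0.11,-0.003,0.04]]'; python3 -c "
from h import *
go(.3917,-.2556,.0297,1.483)"
```

```text
-0.15 [256.1 160. ]
-0.1 [254.5 159.9]
0 [251.3 159.8]
0.1 [248.1 159.8]
0.2 [245.  159.9]
0.43 [238.6 160.4]
nan nan 0
start nan nan 0
pos [ 0.3827 -0.2371  0.1712] yawY 1.485 q7 1.83 -> d [-0.0104 -0.0177  0.1415] turn 0.002 t 36.0
time_s: 36.42
ee_pos: [0.3905, -0.2525, 0.0588]
eef_rot: [-0.002, 0.041, 0.999, 0.002]
contact_force: [-1.3, 0.1, -0.7]
finger_gap: 0.0404
grip_force: 0.0
pos [ 0.3905 -0.2525  0.0588] yawY 1.488 q7 1.71 -> d [-0.0015 -0.0031  0.0291] turn 0.005 t 36.42<stdin>:3: RuntimeWarning: Mean of empty slice.
  ret = ret.dtype.type(ret / rcount)
<stdin>:4: RuntimeWarning: Mean of empty slice.
```

```bash
python3 drive.py '[[-0.001,-0.003,0.01,0,0.04],[-0.001,-0.003,0.02,0,0.04],[-0.001,-0.003,0.027,0,0.04],[-0.001,-0.003,0.029,0,0.04],[-0.001,-0.003,0.029,0,0.04]]';python3 drive.py '[[0,0,0,0,0.04],[0,0,0,0,0.04]]'|head -2; python3 -c "
from h import *
go(.3917,-.2556,.0297,1.483)"
```

```text
time_s: 36.83
ee_pos: [0.3925, -0.2579, 0.0319]
eef_rot: [-0.0, 0.042, 0.999, 0.0]
contact_force: [-0.4, -0.1, 0.3]
finger_gap: 0.0399
grip_force: 0.0
time_s: 37.0
ee_pos: [0.393, -0.2582, 0.0326]
pos [ 0.393  -0.2582  0.0326] yawY 1.486 q7 1.67 -> d [0.0015 0.0024 0.0029] turn 0.003 t 37.0
```

```bash
python3 drive.py '[[0.0015,0.0025,0.002,0.003,0.04],[0.0015,0.0025,0.002,0.003,0.03],[0.0015,0.0025,0.002,0.003,0.015],[0.0015,0.0025,0.002,0.003,0],[0.0015,0.0025,0.002,0.003,0]]' 60;python3 drive.py '[[0,0,0,0,0],[0,0,0,0,0]]'; python3 drive.py '[[0,0,-0.01,0,0],[0,0,-0.03,0,0],[0,0,-0.05,0,0],[0,0,-0.07,0,0],[0,0,-0.083,0,0]]'|head -2; python3 -c "
from h import *
go(.472,.0025,.113,1.483)"
```

```text
time_s: 37.42
ee_pos: [0.3914, -0.2553, 0.0304]
eef_rot: [-0.0, 0.044, 0.999, -0.0]
contact_force: [-1.2, 0.8, 3.9]
finger_gap: 0.0083
grip_force: 59.2
time_s: 37.58
ee_pos: [0.3913, -0.2553, 0.0303]
eef_rot: [-0.0, 0.044, 0.999, -0.0]
contact_force: [-1.2, 1.0, 5.2]
finger_gap: 0.0086
grip_force: 59.4
time_s: 38.0
ee_pos: [0.3919, -0.2555, 0.1151]
pos [ 0.3919 -0.2555  0.1151] yawY 1.483 q7 1.77 -> d [-0.0572  0.2641  0.0019] turn 0.0 t 38.0
```

```bash
python3 drive.py '[[-0.003,0.014,0,0,0],[-0.008,0.038,0,0,0],[-0.014,0.064,0,0,0],[-0.02,0.09,0,0,0],[-0.026,0.116,0,0,0]]'|head -2; python3 drive.py '[[-0.006,0.026,0,0,0],[-0.012,0.052,0,0,0],[-0.018,0.078,0,0,0],[-0.024,0.104,0,0,0],[-0.03,0.13,0,0,0]]'|head -2;  python3 drive.py '[[-0.001,0.015,0,0,0],[-0.001,0.018,0,0,0],[-0.001,0.018,0,0,0],[-0.001,0.018,0,0,0],[-0.001,0.018,0,0,0]]'|head -2; python3 -c "
from h import *
go(.472,.0025,.0814,1.483)"
```

```text
time_s: 38.42
ee_pos: [0.4275, -0.1411, 0.1135]
time_s: 38.83
ee_pos: [0.4688, -0.014, 0.1135]
time_s: 39.25
ee_pos: [0.4708, 0.0009, 0.113]
pos [0.4708 0.0009 0.113 ] yawY 1.481 q7 1.14 -> d [-0.0011  0.0017  0.0316] turn -0.002 t 39.25
```

```bash
python3 drive.py '[[-0.001,0.0015,0,-0.002,0],[-0.001,0.0015,0.005,-0.002,0],[-0.001,0.0015,0.01,-0.002,0],[-0.001,0.0015,0.012,-0.002,0],[-0.001,0.0015,0.012,-0.002,0]]'; python3 -c "
from h import *
go(.472,.0025,.0814,1.483)"
```

```text
time_s: 39.67
ee_pos: [0.4716, 0.0038, 0.1002]
eef_rot: [-0.001, 0.043, 0.999, 0.0]
contact_force: [-0.0, -0.0, -1.1]
finger_gap: 0.0083
grip_force: 58.7
pos [0.4716 0.0038 0.1002] yawY 1.485 q7 1.12 -> d [-0.0005 -0.0013  0.0188] turn 0.002 t 39.67
```

```bash
python3 drive.py '[[0,-0.001,0.004,0,0],[0,-0.001,0.008,0,0],[0,-0.001,0.012,0,0],[0,-0.001,0.015,0,0],[0,-0.001,0.018,0,0]]'; python3 drive.py '[[0,0,0.001,0,0],[0,0,0.001,0,0]]';python3 -c "
from h import *
go(.472,.0025,.0814,1.483);look()"
```

```text
time_s: 40.08
ee_pos: [0.4722, 0.0031, 0.0826]
eef_rot: [-0.0, 0.043, 0.999, 0.0]
contact_force: [-0.1, -0.8, -0.8]
finger_gap: 0.0084
grip_force: 58.7
time_s: 40.25
ee_pos: [0.4722, 0.0032, 0.0824]
eef_rot: [-0.0, 0.043, 0.999, -0.0]
contact_force: [-2.6, 0.0, 6.0]
finger_gap: 0.0086
grip_force: 59.6
pos [0.4722 0.0032 0.0824] yawY 1.485 q7 1.1 -> d [ 0.0001 -0.0007  0.001 ] turn 0.002 t 40.25
290 [230, 238, 239] 300 [240, 241] 310 [240, 241] 320 [238, 239] 330 [233, 234] 335 [228, 229]
```

```bash
python3 drive.py '[[0,0,0.0005,0,0.012],[0,0,0.0005,0,0.03],[0,0,0,0,0.03],[0,0,0,0,0.03],[0,0,-0.02,0,0.03]]'; python3 drive.py '[[0,0,-0.03,0,0.03],[0,0,-0.07,0,0.03],[0,0,-0.1,0,0.03],[0.03,-0.02,-0.12,0,0.03],[0.06,-0.04,-0.12,0,0.03]]'|head -2;  python3 drive.py '[[0.0,-0.04,0,0,0.03],[0.0,-0.08,0,0,0.03],[0,-0.12,0,0,0.03],[0,-0.16,0,0,0.03],[0,-0.16,0,0,0.03]]'|head -2;python3 - <<'E'
from h import *
look()
s=robot.camera('side')['frame'][:,:,::-1];t=robot.camera('top')['frame'][:,:,::-1]
k=lambda a:cv2.resize(a,(400,300),interpolation=cv2.INTER_CUBIC)
def orange(f):
    h=cv2.cvtColor(np.ascontiguousarray(f),cv2.COLOR_BGR2HSV);m=(h[:,:,0]<16)&(h[:,:,1]>150)&(h[:,:,2]>70)
    return [(int(np.where(m[215:252,u])[0].max())+215 if m[215:252,u].any() else None) for u in range(285,334,4)]
print(orange(cv2.imread('pics/side0.png')));print(orange(s))
# white lid disc outline in the top view, now vs start
for f in(cv2.imread('pics/top0.png'),t):
    h=cv2.cvtColor(np.ascontiguousarray(f),cv2.COLOR_BGR2HSV);m=((h[:,:,1]<60)&(h[:,:,2]>120)).astype(np.uint8);m[:, :290]=0;m[:,382:]=0;m[:170]=0;m[260:]=0
    c=max(cv2.findContours(m,0,2)[0],key=len);print(np.round(cv2.minEnclosingCircle(c),2) if 0 else cv2.fitEllipse(cv2.convexHull(c)))
cv2.imwrite('pics/end.png',np.hstack([k(s[150:270,200:360]),k(t[150:270,270:430])]))
E
```

```text
time_s: 40.72
ee_pos: [0.4698, 0.0029, 0.0997]
eef_rot: [-0.003, 0.043, 0.999, 0.0]
contact_force: [0.5, -0.5, 0.5]
finger_gap: 0.0298
grip_force: 0.0
time_s: 41.13
ee_pos: [0.4127, -0.0307, 0.2261]
time_s: 41.55
ee_pos: [0.3939, -0.1993, 0.2223]
290 [224, 225, 226, 227, 228, 229, 230, 238, 239] 300 [240, 241] 310 [240, 241] 320 [238, 239] 330 [233, 234, 235] 335 [228, 229, 230] 
[236, 238, 240, 241, 242, 242, 242, 242, 241, 240, 239, 237, 234]
[236, 239, 240, 241, 242, 242, 242, 241, 241, 240, 238, 236, 232]
((334.6046142578125, 214.89202880859375), (72.32707214355469, 72.6897964477539), 45.485130310058594)
((333.4705505371094, 215.1566925048828), (71.65729522705078, 73.0042953491211), 111.20059967041016)
```

View pics/end.png

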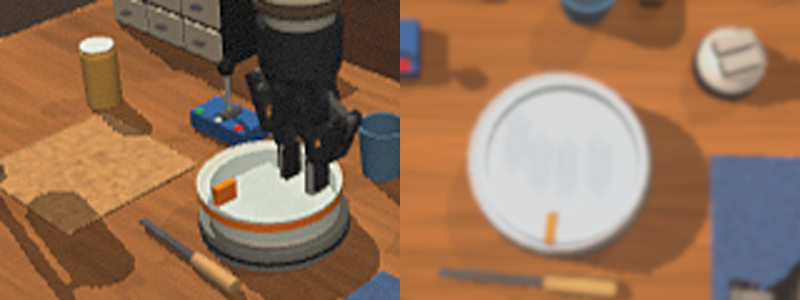

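The lid is seated: its band rows match the start picture within 1-2 px, the top outline is within about 1 px, and the castings show through it. The lever is upright and the gripper is clear, so I'll hand in.

```bash
python3 -c "
from cell import robot
print(robot.sign_off())"
```

```text
the job is handed in; nothing more can be done
None
```

The job is handed in, with no verdict returned: the pictures show the lever upright at off, all four castings in the dish and the lid back flat on it. The edge-first raise took a second grip: the first lifts came up level, so I eased the pinch until the far edge dropped back onto the dish.

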